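# Stack three insulating spacers on a clip spindle

### The arm

A 7-joint arm with a two-finger parallel gripper is mounted at the origin on the work surface. World frame = base frame: x ahead of the robot, y to its left, z up, the work surface at z = 0. Lengths are in m, angles in degrees, forces in N, time in s.
With the tool pointing down it reaches from about 0.425 to 0.875 m from the base axis. Payload 4.7 kg.
Tool frame: the origin (TCP) lies midway between the tips of the shut fingers; the grasp point (between the pads) lies 19 mm behind it; y points along the fingers, x is the direction in which the jaws open and shut, and the axes are right-handed (so a half turn about y gives the same grasp; the last joint's range is limited). The gripper opens to 87 mm and grips with 3 to 60 N. Pads are 19 mm wide; open, the fingers measure 117 mm over their backs; the gripper's body (75 mm by 190 mm) begins 51 mm behind the grasp point.
Start: joints at [-75.281, 18.392, -4.016, 83.108, 1.295, 78.541, -3.26], TCP at [0.156, 0.631, 0.223] pointing down, gripper open.
Joint ranges: [-163.93, 163.93], [-17.29, 119.83], [-79.2, 71.16], [3.27, 140.29], [-89.18, 269.18], [5.43, 117.66], [-154.24, 154.24]. Speed limits (degrees/s): [147.25, 147.25, 180, 180, 180, 180, 180].

### API

Orientations are given as [roll, pitch, yaw] about the fixed x, y, z axes, in that order (R = Rz(yaw) Ry(pitch) Rx(roll)).
In Python, from cell import env gives the robot as it stands.
- The arm moves only by the tool carry_out, never from a script. Its argument "targets" is a list of rows, each a list of 2 entries, a list of its own where there are three numbers: the shift along the tool's x, y, z in mm, then the turn, a rotation vector about the tool's x, y, z in degrees. A call has 1 to 12 rows; each row shifts and turns the commanded pose from where the row before left it, along the tool's axes as they then stand; what a row does not reach is not made up. A row lasts 1/10 s, in which the tool goes at most 50 mm and 8.59 degrees, less where a joint would pass 70% of its speed; a pose out of reach is approached as far as the arm can. A call with a gripper value outside its range is refused whole. "jaw" is the opening, from 0 (shut) to 1 (fully open), set as the call begins (left out, the last holds). The fingers move at their own pace and stop on an object; "squeeze" is the grip in N (left out, the last holds). Time passes only in rows, so rows that do not move let the fingers close. It gives the time, the measured TCP pose, the force and the opening at its end, in the units of the state.
- env.get_obs(): the state, without advancing time (a new reading comes with each control period).
- env.read_camera(name): name is "scene" or "side" or "wrist"; returns the picture (480x640x3 uint8, red, green, blue); there is no depth.
- env.get_calibration(name): a dict with "fx", "fy", "cx", "cy" (pixels), "D" ([k1, k2, p1, p2, k3] as OpenCV has them; the pictures are not rectified), "R" (3x3) and "t" (3): a world point X has camera coordinates R X + t; the wrist camera has in their place "hand_eye" (4x4, takes a point from camera to tool coordinates, whose origin is the TCP and whose axes are the tool frame's). Camera axes: x right, y down, z forward; pixel columns grow to the right and rows downward; lengths in m; the calibration is good to about 2 mm. A picture is of the moment at which its call begins: read the wrist's pose just before it. get_calibration takes no time and is no camera call.
- env.sign_off(): hands the job in, once; it reports no verdict.
Trained networks look in the newest picture that a camera, given by its name, has taken for a name from the list of things; names that differ only in an ending like _2 or _b are one class to them, and where a whole thing is asked for, a point or a joint stands for the part that bears it (a point fixed in the world has none). Each returns a list of dicts, best first, with "p" (0 to 1); they miss things now and then, are a little off and sometimes report something else, mostly with a low value. They report only what shows in the picture. A call takes as long as a camera call. They do not tell look-alikes from the thing itself.
- env.outline_of(camera, label): "mask" (480x640 bool, what is visible of it) and "xy" ([column, row] in pixels, amid what is visible of it).
The state is a dict: "time_s": time; "qpos": joint angles; "joint_velocities": joint speeds; "effort": joint torques, N m; "tool_pos": TCP position; "tool_rot": TCP orientation; "force": force on the tool from outside, world axes, zero at the start; "wrist_torque": the same for the moment, N m; "grip_width": finger opening in m.
Only numpy, scipy, OpenCV 4.12 (cv2) and the standard library are available. Lean on these libraries where they do the work, as an engineer would, in place of code of your own. Each camera call takes 0.05 s, during which the arm holds its last target.

### The job

Take the three insulating spacers from the yellow tray and thread them onto the brass spindle of the stand in order of size: the large red one first, then the medium green one, then the small white one on top. Push each one gently past the spring clips, fully home and flat, before you fetch the next: the spindle is clamped off the middle of its stand, so feel for it and never force it. Let go of the finished stack and leave the screwdriver, the calculator and the steel box alone.

Things in the scene. Friction and masses are not known exactly. Their poses are not given: they have to be found in the camera images.
- stand: assembly stand, fixed to the bench, turned up to 0.4 rad: wooden base 150 x 150 x 22 mm, on it a grey plate 120 x 120 x 18 mm whose flat top is the seat for the stack; origin at the centre of the base's underside, z up. The stand and its spindle are rigid, but must not be forced or knocked: keep every push on them under 25 N, and meet them slowly (about 15 mm/s).
- seat (a point): centre of the grey plate's top, 40 mm above the bench, axes as the stand's. The spindle rises NEAR this point: it stands on a dark steel disc, 42 mm across, level with the seat, 6 to 9 mm off this point in ANY direction, differently each time; this is in no pose and must be found by feel or sight. Home, the undersides of the large, medium and small spacers are 0, 12 and 24 mm above it.
- tip_height (a point): point straight above the seat's centre at the height of the spindle's tip, 42 mm above the seat. The spindle is vertical, brass, 17 mm in diameter, its flat top 11 mm wide with a bevel 4 mm high. Pairs of spring clips bulge from two opposite sides, 6, 18 and 30 mm above the seat; a spacer does not fall past a pair but needs a push of roughly 4 to 15 N.
- large_spacer: large spacer, red plastic, 60 mm outside diameter, about 45 g; flat ring 12 mm tall, straight bore 19 mm across; origin at the centre of its underside, z along the bore; round, so yaw means nothing; starts flat in the tray, in a row of three in any order, centres at least 85 mm apart
- medium_spacer: medium spacer, green plastic, 46 mm outside diameter, about 28 g; flat ring 12 mm tall, straight bore 19 mm across; origin at the centre of its underside, z along the bore; round, so yaw means nothing; starts flat in the tray, in a row of three in any order, centres at least 85 mm apart
- small_spacer: small spacer, white plastic, 34 mm outside diameter, about 15 g; flat ring 12 mm tall, straight bore 19 mm across; origin at the centre of its underside, z along the bore; round, so yaw means nothing; starts flat in the tray, in a row of three in any order, centres at least 85 mm apart
- tray: shallow yellow tray, fixed, 240 x 400 mm, floor 5 mm thick, rim 14 mm above the bench; origin at the centre of its underside, long side along its y
- screwdriver: bystander: loose screwdriver with an orange handle lying on the bench beyond the tray; leave alone
- calculator: bystander: loose dark pocket calculator 150 x 80 x 15 mm lying flat; origin at the centre of its underside; leave alone
- box_cover: bystander: open round steel box, 100 mm across and 30 mm tall, standing on the bench to the left of the stand; leave alone
Not all that is in view belongs to the job. Of the things shaped like the medium_spacer, the green one is meant. Several things have the shape of the large_spacer; the one meant has the colours described above.

How it is judged (in metres and radians):
On the way, in this order (a step that is already met when the one before it is completed fails the run):
1. the large spacer is on the spindle, flat on the stand's seat (z of large_spacer in the frame of stand between 0.038 and 0.042 m and horizontal distance between large_spacer and stand below 0.0125 m and angle between large_spacer's own z axis and vertical below 0.1 rad), for 0.2 s.
2. the medium spacer is on the spindle, flat on the large one (all of step 1 and z of medium_spacer in the frame of stand between 0.05 and 0.054 m and horizontal distance between medium_spacer and stand below 0.0125 m and angle between medium_spacer's own z axis and vertical below 0.1 rad), for 0.2 s.
3. the small spacer is on the spindle, flat on the medium one (all of step 2 and z of small_spacer in the frame of stand between 0.062 and 0.066 m and horizontal distance between small_spacer and stand below 0.0125 m and angle between small_spacer's own z axis and vertical below 0.1 rad), for 0.2 s.
At the end, for the whole second after the job is handed in: All three spacers are threaded on the spindle, flat (within 0.1 rad) and fully home: undersides 0 (large), 12 (medium) and 24 mm (small) above the seat, each within 2 mm, centres within 12.5 mm of the stand's axis (that is, on the spindle); released and at rest (all of step 3 and linear speed of each of large_spacer, medium_spacer, small_spacer below 0.02 m/s); the robot touches nothing.
It fails at once if the stand or its spindle is hit or loaded with more than 45 N (contact force between anything else and stand above 45 N).
It fails at once if the screwdriver is moved more than 20 mm (distance of screwdriver from where it was at the start of the episode above 0.02 m).
It fails at once if the calculator is moved more than 20 mm (distance of calculator from where it was at the start of the episode above 0.02 m).
It fails at once if the round steel box is moved more than 20 mm (distance of box_cover from where it was at the start of the episode above 0.02 m).
It also fails if it takes over 72 s, if anything falls off the work surface, if the arm or the gripper's body presses on something with over 40 N, if the wrist force passes 120 N, or if a joint passes its speed limit or range.

## Working session

There is one attempt and no reset: what is moved stays moved. The work goes in short steps, Python scripts to look and compute and a tool call to move; the robot and the scene stay as the last step left them, time stands still between calls to the robot, and variables do not carry over. Pictures are saved under pics/ and viewed, and the job is handed in when it is done.

Besides the shell and the picture viewer there is one more tool, called after "Request:" as name(argument=value, ...), one argument or row to a line, values as JSON. carry_out: Moves the arm, as the interface text tells. Its arguments: {"type":"object","properties":{"targets":{"type":"array","items":{"type":"array"}},"jaw":{"type":"number"},"squeeze":{"type":"number"}},"required":["targets"]}

```bash
ls; mkdir -p pics; python3 - <<'E'
from cell import env
import cv2
o=env.get_obs(); print(o)
for n in ["scene","side","wrist"]:
    im=env.read_camera(n); cv2.imwrite(f"pics/{n}0.png",im[:,:,::-1]); 
    c=env.get_calibration(n); print(n,c)
E
```

```text
pics
{'time_s': 0.0, 'qpos': array([-75.28051481,  18.43781991,  -4.0168633 ,  83.17518398,
         1.29672287,  78.53898874,  -3.25963479]), 'joint_velocities': array([ 0.10601439,  0.0432854 , -0.05167958, -0.01332416, -0.00348484,
       -0.10135343,  0.03554731]), 'effort': array([-1.00801510e-03, -4.91284096e+01, -4.04420765e-01, -3.12529814e+01,
       -6.38362113e-02,  4.38884867e-02,  1.79892204e-04]), 'tool_pos': array([0.15619074, 0.63039426, 0.22147327]), 'tool_rot': array([-90.0069566 ,   0.10664975,  76.0922371 ]), 'force': array([-0.07047004,  0.24256215,  0.02401921]), 'wrist_torque': array([-0.01708199, -0.00441206,  0.03553616]), 'grip_width': 0.08713820152472576}
scene {'fx': 436.2913088009458, 'fy': 436.2913088009458, 'cx': 320.4403663695613, 'cy': 243.05415952323935, 'D': array([-0.10096366,  0.        ,  0.        ,  0.        ,  0.        ]), 'R': array([[ 0.64980138,  0.76009421,  0.00386801],
       [ 0.45380725, -0.38386557, -0.80418046],
       [-0.60976811,  0.5243129 , -0.59437264]]), 't': array([-0.42234724, -0.12770532,  1.25662854])}
side {'fx': 460.08
[... 209 characters left out ...]
0.02007375],
       [-0.05839846, -0.60319624, -0.79545202],
       [ 0.0436413 ,  0.79450759, -0.60568401]]), 't': array([-0.54483517,  0.1769802 ,  0.87151248])}
wrist {'fx': 372.3238995594365, 'fy': 372.3238995594365, 'cx': 319.18532258018956, 'cy': 236.21036376113764, 'D': array([-0.0592997,  0.       ,  0.       ,  0.       ,  0.       ]), 'hand_eye': array([[ 9.99999583e-01, -7.39745618e-04,  5.35558751e-04,
        -5.19416318e-04],
       [-7.24580833e-04, -2.85698571e-01,  9.58319259e-01,
        -1.62458441e-01],
       [-5.55904102e-04, -9.58319247e-01, -2.85698988e-01,
         7.88373338e-02],
       [ 0.00000000e+00,  0.00000000e+00,  0.00000000e+00,
         1.00000000e+00]])}
```

View pics/scene0.png

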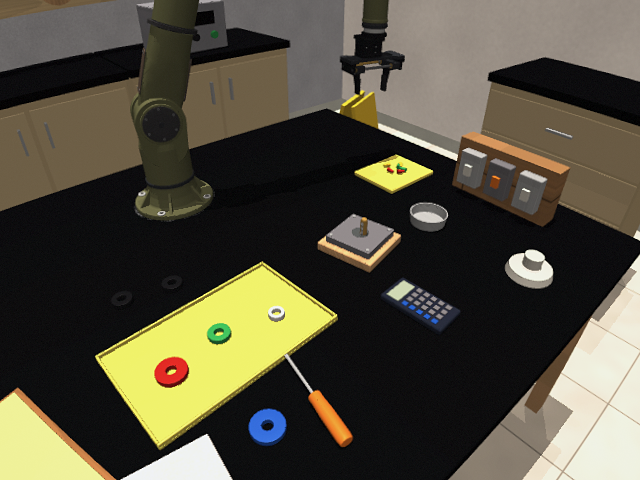

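View pics/side0.png

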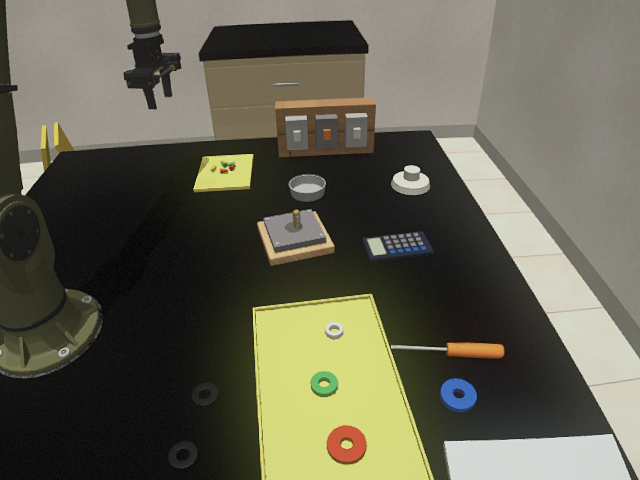

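View pics/wrist0.png

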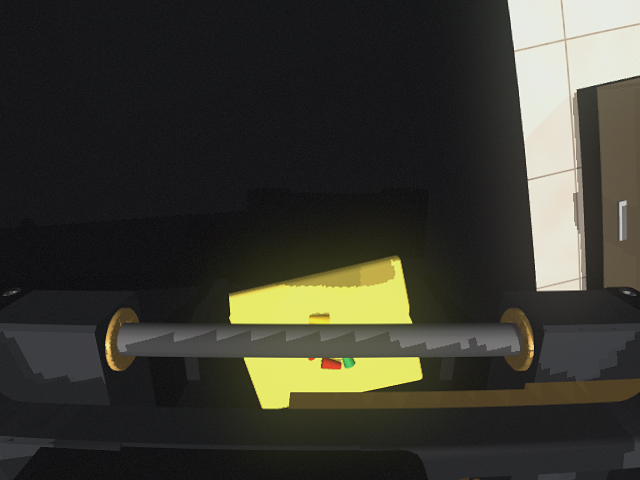

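The red ring in the tray is at scene (171,372). Its look-alikes are the blue ring at (267,426) and the dark rings at (122,298) and (172,283). The green ring is at (219,333) and the white at (276,313). I'll measure their positions by fitting silhouettes in both fixed cameras.

```bash
cat > h.py <<'E'
import cv2, numpy as np
from scipy.optimize import minimize, least_squares
from cell import env
def proj(c,X):
    X=np.atleast_2d(X).astype(float)
    K=np.array([[c['fx'],0,c['cx']],[0,c['fy'],c['cy']],[0,0,1]])
    return cv2.projectPoints(X,cv2.Rodrigues(np.asarray(c['R']))[0],np.asarray(c['t'],float),K,np.asarray(c['D']))[0][:,0]
def ray(c,uv):
    K=np.array([[c['fx'],0,c['cx']],[0,c['fy'],c['cy']],[0,0,1]])
    p=cv2.undistortPoints(np.array([[uv]],float),K,np.asarray(c['D']))[0,0]
    R=np.asarray(c['R']);d=R.T@np.array([p[0],p[1],1]);return -R.T@c['t'],d
def onplane(c,uv,z):
    o,d=ray(c,uv);return o+d*(z-o[2])/d[2]
def rotm(rpy):
    from scipy.spatial.transform import Rotation as Q
    return Q.from_euler('xyz',rpy,degrees=True).as_matrix()
def wristcal(o):
    c=dict(env.get_calibration('wrist'));T=np.eye(4);T[:3,:3]=rotm(o['tool_rot']);T[:3,3]=o['tool_pos']
    M=np.linalg.inv(T@c['hand_eye']);c['R']=M[:3,:3];c['t']=M[:3,3];return c
def cylhull(c,x,y,z0,h,r):
    a=np.linspace(0,2*np.pi,60)
    P=np.concatenate([np.c_[x+r*np.cos(a),y+r*np.sin(a),np.full(60,z)] for z in (z0,z0+h)])
    return cv2.convexHull(proj(c,P).astype(np.float32))
def cen(poly):
    m=cv2.moments(poly);return np.array([m['m10']/m['m00'],m['m01']/m['m00']]),m['m00']
def locate(c,mask,z0,h,r):
    cs,_=cv2.findContours(mask.astype(np.uint8),cv2.RETR_EXTERNAL,cv2.CHAIN_APPROX_NONE)
    k=max(cs,key=cv2.contourArea);hull=cv2.convexHull(k)
    m=np.zeros(mask.shape,np.uint8);cv2.fillConvexPoly(m,hull,1)
    ys,xs=np.nonzero(m);t=np.array([xs.mean(),ys.mean()]);A=len(xs)
    x0=onplane(c,t,z0+h/2)[:2]
    s=least_squares(lambda p:cen(cylhull(c,p[0],p[1],z0,h,r))[0]-t,x0)
    return s.x,t,A/cen(cylhull(c,*s.x,z0,h,r))[1]
def hsv(im,lo,hi):
    return cv2.inRange(cv2.cvtColor(im,cv2.COLOR_RGB2HSV),lo,hi)>0
def load(n): return cv2.imread(n)[:,:,::-1].copy()
E
python3 - <<'E'
from h import *
sc=load('pics/scene0.png');sd=load('pics/side0.png')
for n,im in(('scene',sc),('side',sd)):
    c=env.get_calibration(n)
    H=cv2.cvtColor(im,cv2.COLOR_RGB2HSV)
    red=(((H[...,0]<6)|(H[...,0]>174))&(H[...,1]>150)&(H[...,2]>70))
    gr=hsv(im,(45,100,50),(80,255,255)); wh=hsv(im,(0,0,100),(179,70,255))
    B={'scene':(100,260,340,430),'side':(255,300,420,480)}[n]
    for nm,m,r in(('red',red,.03),('green',gr,.023),('white',wh,.017)):
        q=np.zeros_like(m);q[B[1]:B[3],B[0]:B[2]]=m[B[1]:B[3],B[0]:B[2]]
        print(n,nm,*locate(c,q,.005,.012,r))
    print(n,proj(c,[[.6,0,0]]))
a=cv2.resize(sc[205:275,310:410],None,fx=8,fy=8,interpolation=cv2.INTER_CUBIC)
b=cv2.resize(sd[200:270,250:340],None,fx=8,fy=8,interpolation=cv2.INTER_CUBIC)
cv2.imwrite('pics/sa.png',a[:,:,::-1]);cv2.imwrite('pics/sb.png',b[:,:,::-1])
b=cv2.resize(sc[260:450,90:350],None,fx=3,fy=3,interpolation=cv2.INTER_CUBIC);cv2.imwrite('pics/tr.png',b[:,:,::-1])
E
```

```text
scene red [ 0.56721061 -0.2783251 ] [171.00636943 371.58343949] 0.8995593811010901
scene green [ 0.541859   -0.16590156] [218.58024691 332.96790123] 0.9240916207923425
scene white [ 0.56949849 -0.04938446] [275.92822967 312.94258373] 0.9037501317327471
scene [[304.58298798 313.67003269]]
side red [ 0.56308813 -0.30076869] [344. 460.] 0.0035618804305049593
side green [ 0.54441072 -0.16414184] [323.8024911  383.47153025] 0.9144451060037599
side white [ 0.57232358 -0.04704717] [333.75954198 329.83587786] 0.949452092589162
side [[345.5124415  314.58608624]]
```

View pics/sa.png

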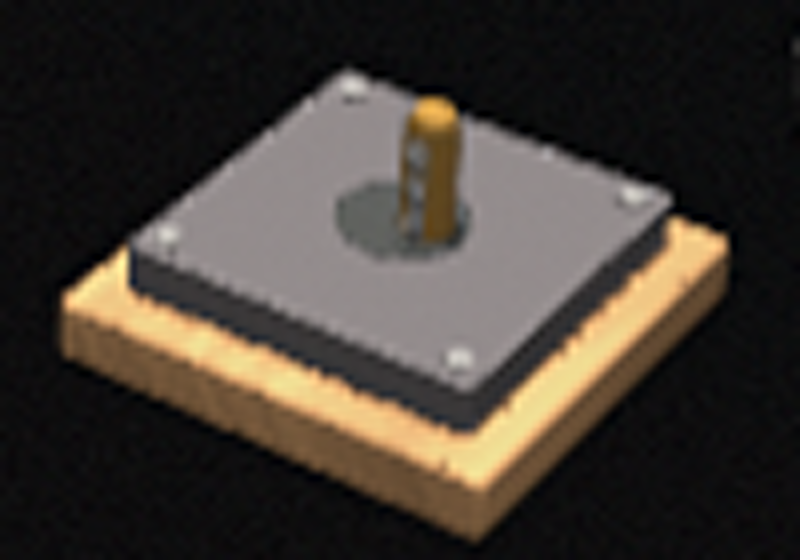

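View pics/sb.png

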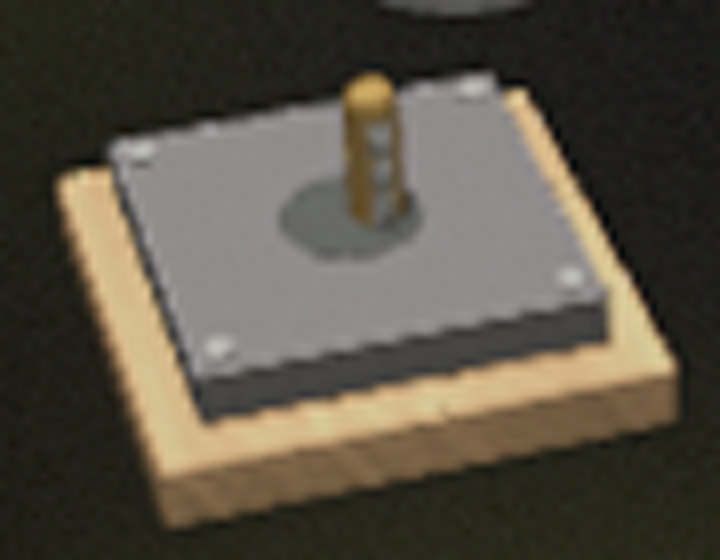

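View pics/tr.png

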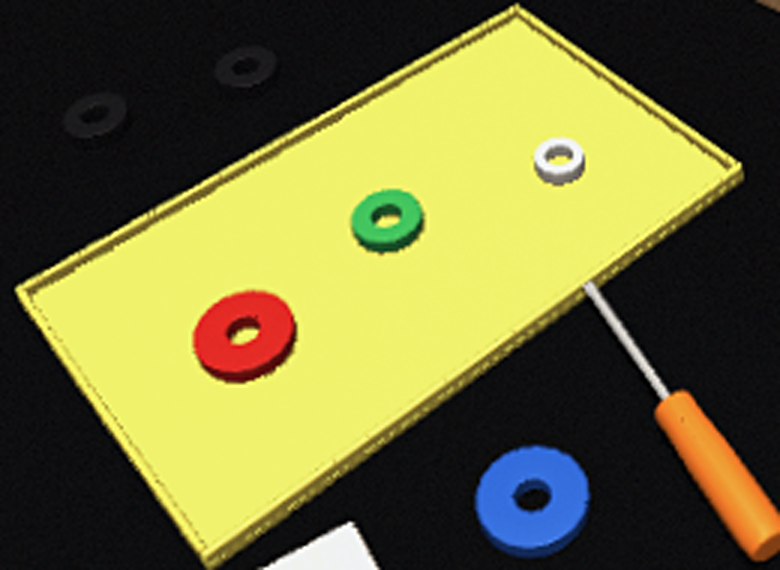

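The crop confirms the solid red ring, and the spindle's tip is at about scene (364,218) and side (296,211). Next I'll triangulate the spindle and the plate, and refit the red ring in the side view.

```bash
python3 - <<'E'
from h import *
sc=load('pics/scene0.png');sd=load('pics/side0.png')
C={n:env.get_calibration(n) for n in('scene','side')}
def o(u,v,x0,y0):return ((u+.5)/8-.5+x0,(v+.5)/8-.5+y0)
for n,tip,base,disc,cor,ref in(('scene',(435,107),(428,238),(403,222),[(345,70),(672,197),(470,392),(132,243)],(310,205)),('side',(371,88),(374,222),(350,218),[(112,148),(492,75),(607,295),(200,380)],(250,200))):
    c=C[n]
    print(n,'tip',onplane(c,o(*tip,*ref),.082),'disc',onplane(c,o(*disc,*ref),.04))
    P=np.array([onplane(c,o(*q,*ref),.04) for q in cor]);print('corners mean',P.mean(0),'sides',np.linalg.norm(P-np.roll(P,1,0),axis=1), 'angs',[np.degrees(np.arctan2(*(P[(i+1)%4]-P[i])[1::-1])) for i in range(4)])
H=cv2.cvtColor(sd,cv2.COLOR_RGB2HSV)
print(H[450,344-14],H[430,350],H[457,335])
m=((H[...,0]<10)|(H[...,0]>174))&(H[...,1]>150)&(H[...,2]>70);m[:420]=0;m[:,:320]=0;m[:,375:]=0
print(locate(C['side'],m,.005,.012,.03))
print(proj(C['scene'],[[.56,-.1,.2]]))
E
```

```text
scene tip [0.51068382 0.25388155 0.082     ] disc [0.50560752 0.24898249 0.04      ]
corners mean [0.50519279 0.24999067 0.04      ] sides [0.11911625 0.11968954 0.1205791  0.1194278 ] angs [np.float64(12.91226332541392), np.float64(-76.4514707596724), np.float64(-167.79121228139957), np.float64(103.68658563928925)]
side tip [0.51510976 0.25438179 0.082     ] disc [0.50682803 0.25043247 0.04      ]
corners mean [0.50764418 0.24980103 0.04      ] sides [0.11922265 0.11902636 0.11893884 0.11775974] angs [np.float64(13.669911375319966), np.float64(-77.51336681554645), np.float64(-166.18254344645533), np.float64(103.09842139091374)]
[  6 178 206] [  6 178 202] [  6 178 189]
(array([ 0.56909305, -0.27473516]), array([346.09082814, 443.43009795]), 0.8553883632217899)
[[242.28073105 245.37929046]]
```

Request:
carry_out(
  targets=[
    [[0, 0, 0], [0, 8.45, 0]],
    [[0, 0, 0], [0, 8.45, 0]],
    [[0, 0, 0], [0, 8.45, 0]],
    [[0, 0, 0], [0, 8.45, 0]],
    [[0, 0, 0], [0, 8.45, 0]],
    [[0, 0, 0], [0, 8.45, 0]],
    [[0, 0, 0], [0, 8.45, 0]],
    [[0, 0, 0], [0, 8.45, 0]],
    [[0, 0, 0], [0, 8.45, 0]],
    [[29.5, 0, -36], [0, 0, 0]],
    [[29.5, 0, -36], [0, 0, 0]],
    [[29.5, 0, -36], [0, 0, 0]],
  ],
  jaw=1,
)

```text
time_s: 1.35
tool_pos: [0.2455, 0.5216, 0.222]
tool_rot: [-90.0, -0.0, 0.1]
force: [1.2, 0.4, 0.8]
grip_width: 0.0872
```

Request:
carry_out(
  targets=[
    [[29.5, 0, -36], [0, 0, 0]],
    [[29.5, 0, -36], [0, 0, 0]],
    [[29.5, 0, -36], [0, 0, 0]],
    [[29.5, 0, -36], [0, 0, 0]],
    [[29.5, 0, -36], [0, 0, 0]],
    [[29.5, 0, -36], [0, 0, 0]],
    [[29.5, 0, -36], [0, 0, 0]],
    [[29.5, 0, -36], [0, 0, 0]],
    [[29.5, 0, -36], [0, 0, 0]],
    [[0, 0, 0], [0, 0, 0]],
    [[0, 0, 0], [0, 0, 0]],
  ],
)

```text
time_s: 2.45
tool_pos: [0.5109, 0.198, 0.2223]
tool_rot: [-90.0, 0.0, -0.1]
force: [-0.9, -0.2, -1.2]
grip_width: 0.0868
```

```bash
python3 - <<'E'
from h import *
o=env.get_obs();print(o['tool_pos'],o['tool_rot'],o['qpos'],o['force'])
im=env.read_camera('wrist');cv2.imwrite('pics/w1.png',im[:,:,::-1])
c=wristcal(o);print(proj(c,[[.513,.254,.082],[.506,.25,.04],o['tool_pos']]))
E
```

```text
[0.51092147 0.19797483 0.22229295] [-9.00045715e+01  3.22939510e-02 -1.43694741e-01] [-51.06038258   6.0033268   29.27650188  98.79653679  -3.0294827
  76.01285497 -21.32727945] [-0.86629701 -0.16985229 -1.15727816]
[[322.17806737 154.64161144]
 [314.16149956 155.70096382]
 [320.01444194 295.90732654]]
```

View pics/w1.png

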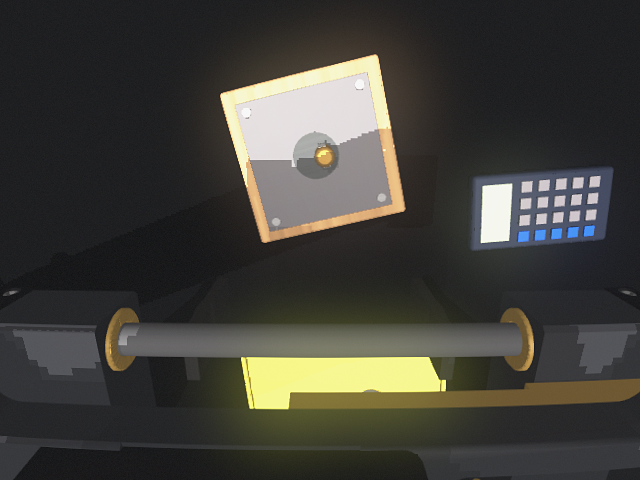

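The wrist view shows the stand plate around (316,155) with the brass tip at about (324,155). I'll zoom in to measure it.

```bash
python3 - <<'E'
from h import *
im=load('pics/w1.png')
a=cv2.resize(im[125:185,280:360],None,fx=10,fy=10,interpolation=cv2.INTER_CUBIC);cv2.imwrite('pics/w1a.png',a[:,:,::-1])
E
```

```text
(no output)
```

View pics/w1a.png

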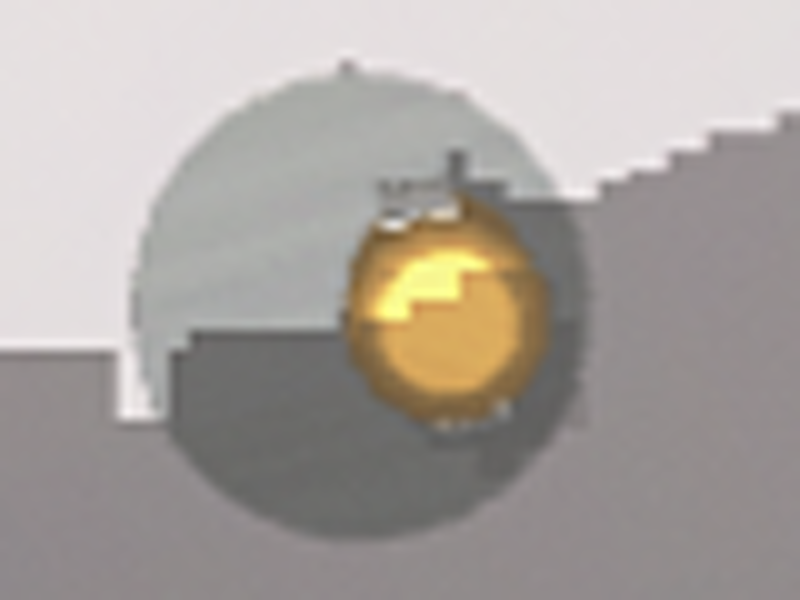

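```bash
python3 - <<'E'
from h import *
o=dict(tool_pos=np.array([0.51092147,0.19797483,0.22229295]),tool_rot=[-90,0.0,-0.05])
c=wristcal(o)
print(onplane(c,(324.5,156.7),.082),onplane(c,(315.8,155.2),.04))
E
```

```text
[0.51484554 0.25239062 0.082     ] [0.50751053 0.25045287 0.04      ]
```

Request:
carry_out(
  targets=[
    [[5.2, 0, -48], [0, 0, 0]],
    [[5.2, 0, -48], [0, 0, 0]],
    [[5.2, 0, -48], [0, 0, 0]],
    [[5.2, 0, -48], [0, 0, 0]],
    [[5.2, 0, -48], [0, 0, 0]],
    [[5.2, 11, -47], [0, 0, 0]],
    [[5.2, 11, -47], [0, 0, 0]],
    [[5.2, 12, -47], [0, 0, 0]],
    [[5.2, 12, -47], [0, 0, 0]],
    [[5.2, 12, -47], [0, 0, 0]],
    [[5.2, 12, -47], [0, 0, 0]],
    [[0, 0, 0], [0, 0, 0]],
  ],
)

```text
time_s: 3.7
tool_pos: [0.565, -0.3287, 0.1497]
tool_rot: [-90.2, 0.3, -0.4]
force: [-1.2, -0.8, -0.3]
grip_width: 0.0868
```

```bash
cat > look.py <<'E'
import sys
from h import *
def see(n):
    o=env.get_obs();im=env.read_camera('wrist');cv2.imwrite(f'pics/{n}.png',im[:,:,::-1])
    print('tcp',o['tool_pos'].round(4),o['tool_rot'].round(2),'F',o['force'].round(1),'w',round(o['grip_width'],4),'q',o['qpos'].round(0),'t',o['time_s'])
    return o,im,wristcal(o)
E
python3 - <<'E'
from look import *
o,im,c=see('w2')
H=cv2.cvtColor(im,cv2.COLOR_RGB2HSV)
m=((H[...,0]<11)|(H[...,0]>172))&(H[...,1]>130)&(H[...,2]>60);m[300:]=0
print(locate(c,m,.005,.012,.03))
E
```

```text
tcp [ 0.565  -0.3287  0.1497] [-90.21   0.31  -0.38] F [-1.2 -0.8 -0.3] w 0.0868 q [ -7.  27.  47.  89. -20.  73.  42.] t 3.7
(array([ 0.56930313, -0.27667739]), array([325.63197687, 158.92661775]), 0.9605930088320559)
```

View pics/w2.png

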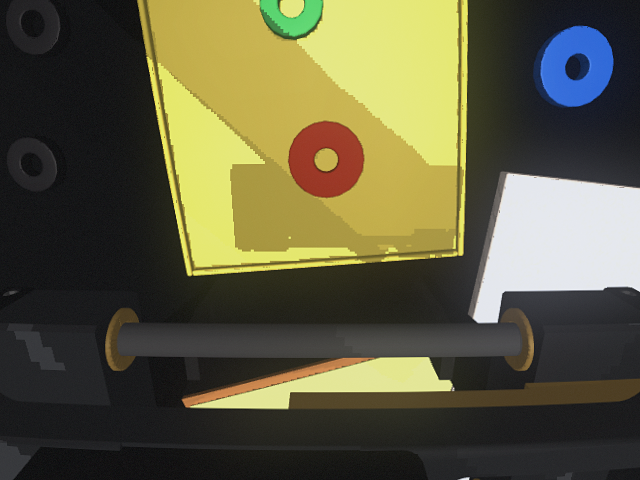

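The red ring sits at (0.569, -0.277), in agreement across all three cameras. The blue ring is outside the tray at (577,67). I'm moving over the red ring.

Request:
carry_out(
  targets=[
    [[2, 30, 18], [0, 0, 0]],
    [[1, 35, 18], [0, 0, 0]],
    [[0, 35, 16], [0, 0, 0]],
    [[0, 15, 0], [0, 0, 0]],
    [[0, 0, 0], [0, 0, 0]],
    [[0, 0, 0], [0, 0, 0]],
  ],
)

```text
time_s: 4.35
tool_pos: [0.5721, -0.2713, 0.0391]
tool_rot: [-90.1, -0.1, 0.1]
force: [-0.5, -1.4, -0.0]
grip_width: 0.0868
```

```bash
python3 - <<'E'
from h import *
o=env.get_obs();print(o['tool_pos'],o['tool_rot'])
E
```

```text
[ 0.57212728 -0.27134324  0.03906225] [-9.00628157e+01 -1.08166664e-01  6.64968697e-02]
```

Request:
carry_out(
  targets=[
    [[-2.8, 6, -5.4], [0, 0, 0]],
    [[0, 10, 0], [0, 0, 0]],
    [[0, 7, 0], [0, 0, 0]],
    [[0, 5, 0], [0, 0, 0]],
    [[0, 3, 0], [0, 0, 0]],
    [[0, 0, 0], [0, 0, 0]],
  ],
)

```text
time_s: 4.95
tool_pos: [0.5682, -0.2761, 0.0062]
tool_rot: [-90.0, 0.0, 0.0]
force: [0.7, 0.5, 0.5]
grip_width: 0.0871
```

```bash
python3 - <<'E'
from look import *
for i in range(1):
    o,im,c=see('w3')
o=env.get_obs();print(o['tool_pos'],o['tool_rot'],o['force'])
E
```

```text
tcp [ 0.5682 -0.2761  0.0062] [-8.999e+01  2.000e-02  4.000e-02] F [0.7 0.5 0.5] w 0.0871 q [ -9.  33.  42.  99. -25.  58.  42.] t 4.95
[ 0.56834516 -0.276159    0.00641043] [-8.99962734e+01  7.68753572e-03  3.77754358e-02] [-0.18178686  0.28917323  0.43777243]
```

View pics/w3.png

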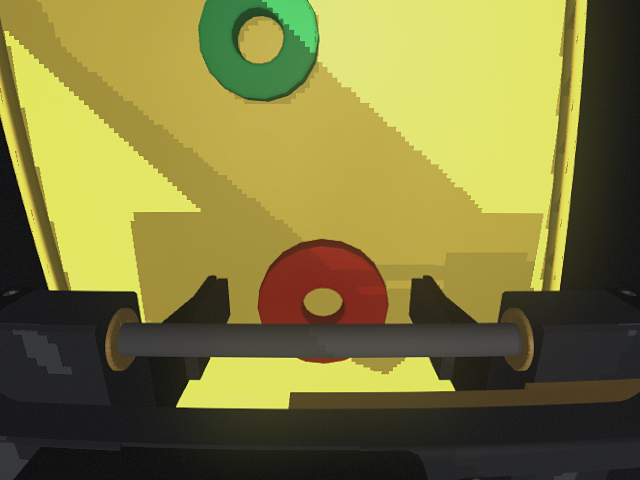

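The ring is centred between the fingers, with its bore at (323,303). I'll raise 2 mm and grip.

Request:
carry_out(
  targets=[
    [[0, -2, 0], [0, 0, 0]],
    [[0, 0, 0], [0, 0, 0]],
    [[0, 0, 0], [0, 0, 0]],
    [[0, 0, 0], [0, 0, 0]],
    [[0, 0, 0], [0, 0, 0]],
  ],
  jaw=0,
  squeeze=30,
)

```text
time_s: 5.5
tool_pos: [0.5685, -0.2761, 0.0087]
tool_rot: [-90.0, -0.0, 0.0]
force: [-0.6, 0.1, 0.0]
grip_width: 0.0591
```

```bash
python3 - <<'E'
from h import *
o=env.get_obs();print(o['tool_pos'],o['tool_rot'],o['force'],o['grip_width'])
E
```

```text
[ 0.5684867  -0.27613055  0.00869852] [-8.99944877e+01 -2.24634242e-02  4.03200087e-02] [-0.57402591  0.07301625  0.04832981] 0.05907989859088259
```

Request:
carry_out(
  targets=[
    [[0, -20, 0], [0, 0, 0]],
    [[0, -40, 0], [0, 0, 0]],
    [[0, -40, 20], [0, 0, 0]],
    [[-5, -20, 45], [0, 0, 0]],
    [[-5, 0, 48], [0, 0, 0]],
    [[-5, 0, 48], [0, 0, 0]],
    [[-5, 0, 48], [0, 0, 0]],
    [[-5, 0, 48], [0, 0, 0]],
    [[-5, 0, 48], [0, 0, 0]],
    [[-5, 0, 48], [0, 0, 0]],
    [[-5, 0, 48], [0, 0, 0]],
    [[-5, 0, 48], [0, 0, 0]],
  ],
)

```text
time_s: 6.7
tool_pos: [0.5224, 0.1746, 0.1288]
tool_rot: [-90.0, -0.0, 0.0]
force: [0.9, -0.1, 0.0]
grip_width: 0.0596
```

Request:
carry_out(
  targets=[
    [[-5, 0, 48], [0, 0, 0]],
    [[-4, 0, 28], [0, 0, 0]],
    [[0, 0, 0], [0, 0, 0]],
    [[0, 0, 0], [0, 0, 0]],
    [[0, 0, 0], [0, 0, 0]],
    [[0, 0, 0], [0, 0, 0]],
  ],
)

```text
time_s: 7.3
tool_pos: [0.5145, 0.2469, 0.1287]
tool_rot: [-90.0, -0.0, -0.1]
force: [0.3, 0.5, -0.5]
grip_width: 0.0593
```

```bash
python3 - <<'E'
from look import *
o,im,c=see('w4')
for n in('scene','side'):
    cv2.imwrite(f'pics/{n}4.png',env.read_camera(n)[:,:,::-1])
E
```

```text
tcp [0.5145 0.2469 0.1287] [-9.001e+01 -1.000e-02 -1.300e-01] F [ 0.3  0.5 -0.5] w 0.0593 q [-59.  14.  35. 103.  -9.  66. -21.] t 7.3
```

View pics/w4.png

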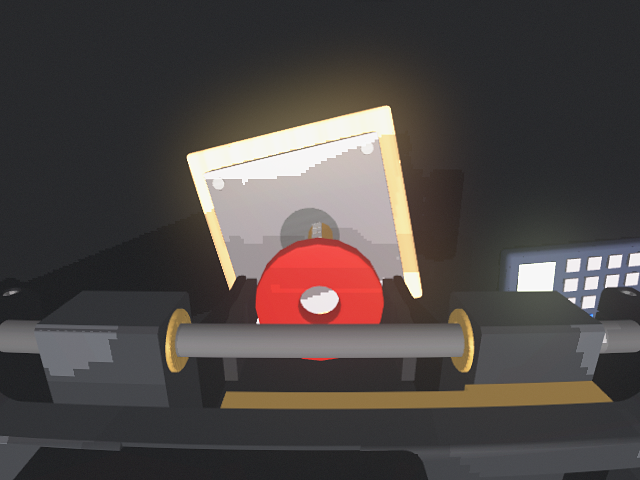

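View pics/side4.png

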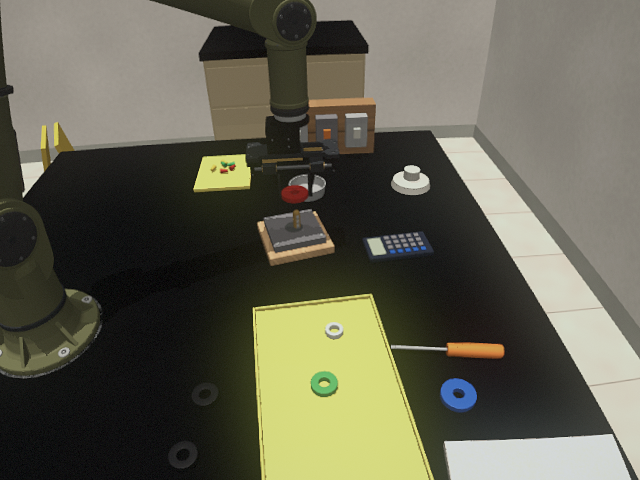

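```bash
cat > rel.py <<'E'
from h import *
def ring(n,im,z0,r,col,lim):
    c=env.get_calibration(n);H=cv2.cvtColor(im,cv2.COLOR_RGB2HSV).astype(int)
    if col=='red': m=((H[...,0]<11)|(H[...,0]>172))&(H[...,1]>130)&(H[...,2]>60)
    if col=='green': m=(H[...,0]>45)&(H[...,0]<85)&(H[...,1]>90)&(H[...,2]>35)
    if col=='white': m=(H[...,1]<60)&(H[...,2]>110)
    q=np.zeros_like(m);q[lim[1]:lim[3],lim[0]:lim[2]]=m[lim[1]:lim[3],lim[0]:lim[2]]
    cs,_=cv2.findContours(q.astype(np.uint8),cv2.RETR_EXTERNAL,cv2.CHAIN_APPROX_NONE)
    print(cv2.boundingRect(max(cs,key=cv2.contourArea)))
    return locate(c,q,z0,.012,r)
E
python3 - <<'E'
from rel import *
from h import *
for n in('scene','side'):
    im=load(f'pics/{n}4.png')
    c=env.get_calibration(n)
    u=proj(c,[[.5145,.2475,.128]])[0].astype(int);print(u)
    print(n,ring(n,im,.125,.03,'red',(u[0]-40,u[1]-30,u[0]+40,u[1]+30)))
    a=cv2.resize(im[u[1]-25:u[1]+50,u[0]-40:u[0]+60],None,fx=8,fy=8,interpolation=cv2.INTER_CUBIC);cv2.imwrite(f'pics/{n}4a.png',a[:,:,::-1])
im=load('pics/w4.png');o=dict(tool_pos=np.array([.5145,.2469,.1287]),tool_rot=[-90,0,0])
c=wristcal(o)
a=cv2.resize(im[200:360,240:400],None,fx=5,fy=5,interpolation=cv2.INTER_CUBIC)[:600];cv2.imwrite('pics/w4a.png',a[:,:,::-1])
E
```

```text
[364 202]
(351, 193, 21, 18)
scene (array([0.50750798, 0.24409346]), array([361.27217125, 201.11314985]), 0.8266071574281035)
[294 194]
(281, 185, 27, 19)
side (array([0.51318462, 0.24774584]), array([294.07619048, 193.84285714]), 0.9771904802753991)
```

View pics/scene4a.png

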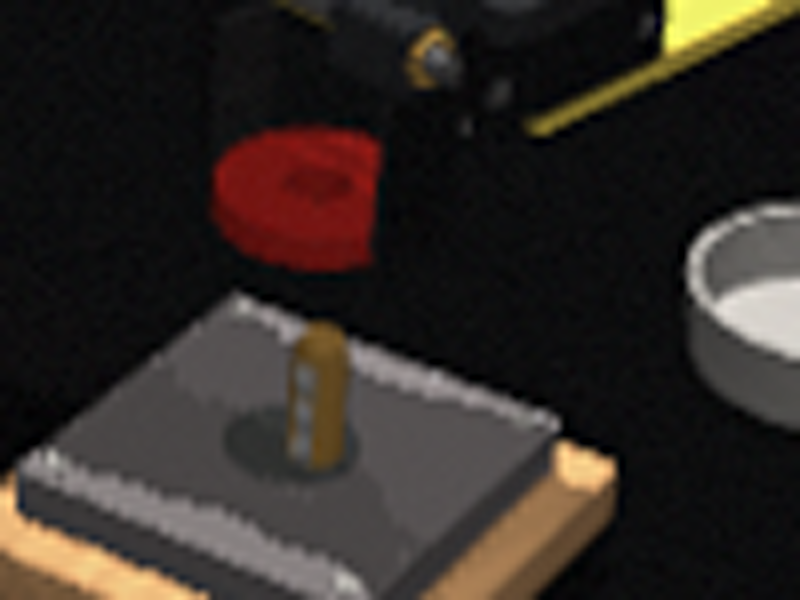

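View pics/side4a.png

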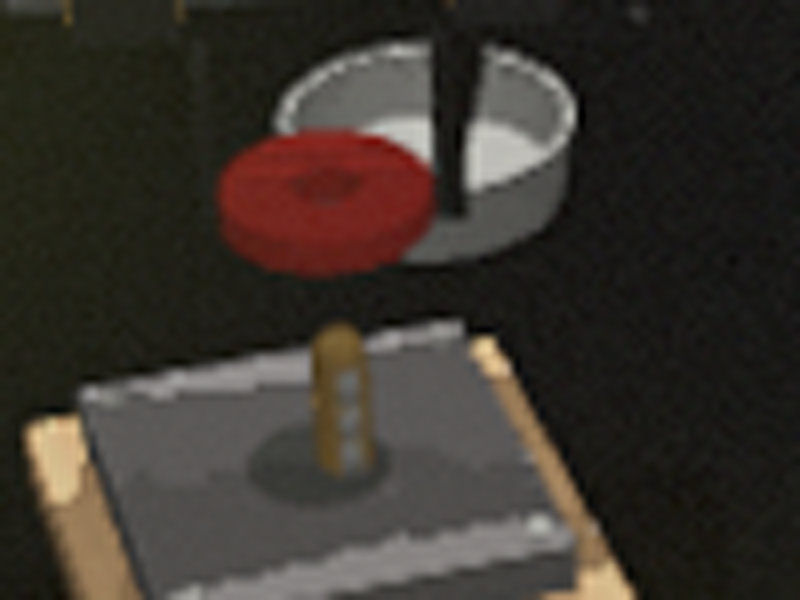

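View pics/w4a.png

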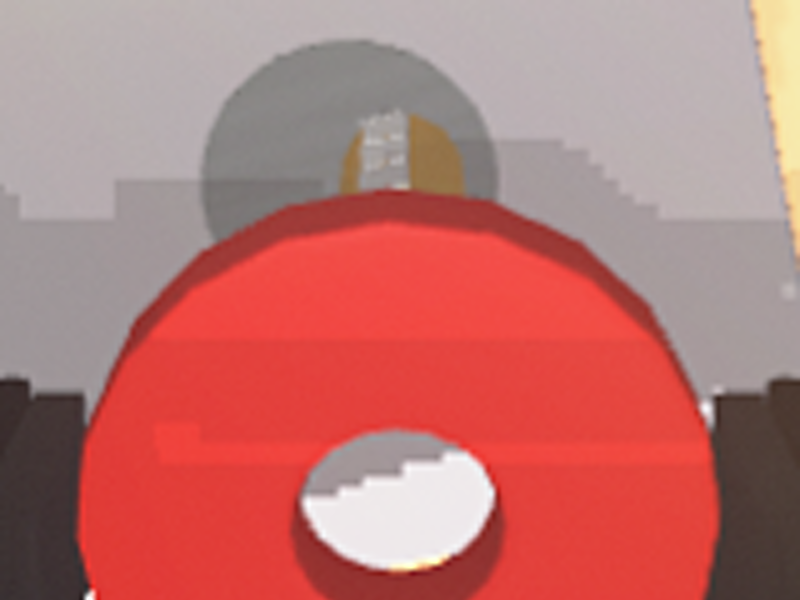

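```bash
python3 - <<'E'
from h import *
def o(u,v,x0,y0):return ((u+.5)/8-.5+x0,(v+.5)/8-.5+y0)
# crop origins (364-40,202-25),(294-40,194-25)
for n,b,tip,base,ref in(('scene',(319,182),(323,336),(314,462),(324,177)),('side',(327,184),(340,338),(345,466),(254,169))):
    c=env.get_calibration(n)
    print(n,'bore',onplane(c,o(*b,*ref),.137),'tip',onplane(c,o(*tip,*ref),.082))
    # what height offset does: 
    print(onplane(c,o(*b,*ref),.139)-onplane(c,o(*b,*ref),.137))
# wrist: bore top centre; visible top rim: crop (398,515)? spindle visible
o_=dict(tool_pos=np.array([.5145,.2469,.1287]),tool_rot=[-90,0,0]);c=wristcal(o_)
p=lambda u,v:(240+(u+.5)/5-.5,200+(v+.5)/5-.5)
print('wrist bore-ish x',onplane(c,p(397,502),.137),'ring left/right',onplane(c,p(398,500),.137))
for d in (0,): print(proj(c,[[.5148,.2524,.062],[.5148-.0085,.2524,.062],[.5148+.0085,.2524,.062]]), p(340,170),p(465,170))
E
```

```text
scene bore [0.51248273 0.24564751 0.137     ] tip [0.5125887  0.25196639 0.082     ]
[ 0.00230392 -0.00248609  0.002     ]
side bore [0.51424237 0.24660902 0.137     ] tip [0.51536114 0.25331849 0.082     ]
[ 5.54793005e-06 -3.34341333e-03  2.00000000e-03]
wrist bore-ish x [0.51402087 0.24884111 0.137     ] ring left/right [0.51411218 0.24904225 0.137     ]
[[320.26417089 242.85396081]
 [307.0988242  242.86032517]
 [333.42923212 242.84661117]] (307.6, 233.6) (332.6, 233.6)
```

Request:
carry_out(
  targets=[
    [[0.8, 5, 5.5], [0, 0, 0]],
    [[0, 10, 0], [0, 0, 0]],
    [[0, 10, 0], [0, 0, 0]],
    [[0, 5, 0], [0, 0, 0]],
    [[0, 0, 0], [0, 0, 0]],
    [[0, 0, 0], [0, 0, 0]],
    [[0, 0, 0], [0, 0, 0]],
  ],
)

```text
time_s: 8.15
tool_pos: [0.5151, 0.2544, 0.0989]
tool_rot: [-90.0, -0.0, 0.0]
force: [1.0, -0.2, 0.2]
grip_width: 0.0593
```

```bash
python3 - <<'E'
from look import *
from rel import *
o,im,c=see('w5')
for n,w in(('scene',(364,218)),('side',(297,211))):
    im=env.read_camera(n);cv2.imwrite(f'pics/{n}5.png',im[:,:,::-1])
    a=cv2.resize(im[w[1]-35:w[1]+40,w[0]-50:w[0]+50],None,fx=8,fy=8,interpolation=cv2.INTER_CUBIC);cv2.imwrite(f'pics/{n}5a.png',a[:,:,::-1])
E
```

```text
tcp [0.5151 0.2544 0.0989] [-8.998e+01 -4.000e-02  3.000e-02] F [ 1.  -0.2  0.2] w 0.0593 q [-58.  16.  34. 104. -10.  63. -21.] t 8.15
```

View pics/scene5a.png

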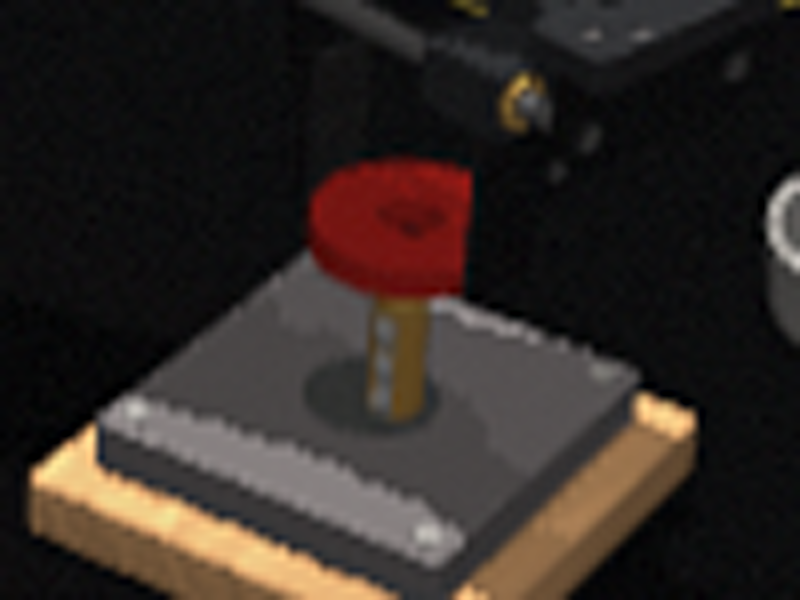

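View pics/side5a.png

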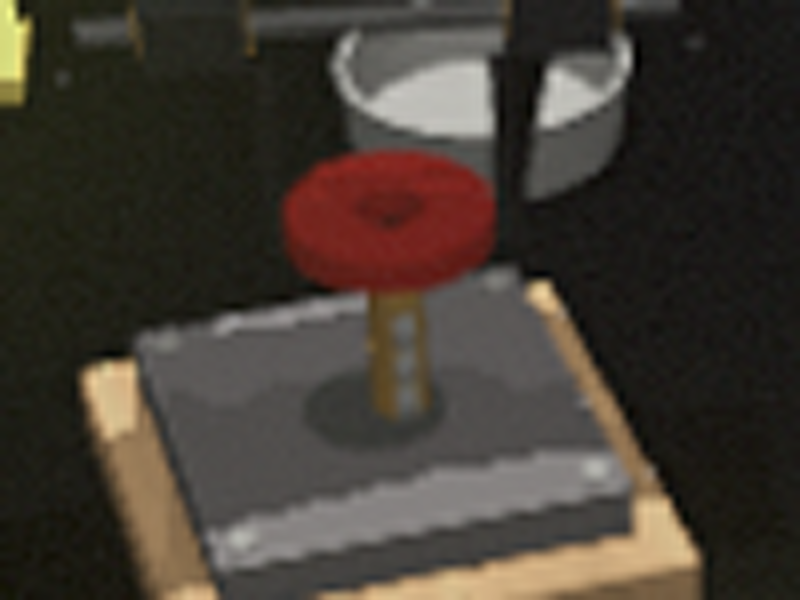

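View pics/w5.png

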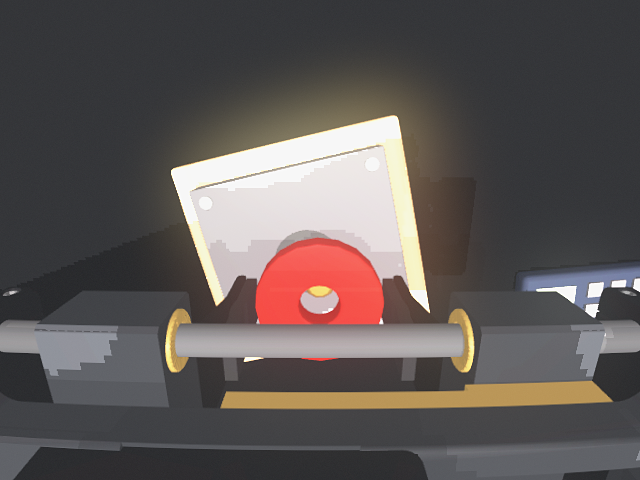

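```bash
python3 - <<'E'
from look import *
im=load('pics/w5.png')
c=wristcal(dict(tool_pos=np.array([.5151,.2535,.0989]),tool_rot=[-90,0,0]))
Z=12;x0,y0=290,275
a=cv2.resize(im[275:325,290:350],None,fx=Z,fy=Z,interpolation=cv2.INTER_CUBIC)
th=np.linspace(0,6.283,60)
def draw(x,y,z,r,col):
    q=proj(c,np.c_[x+r*np.cos(th),y+r*np.sin(th),0*th+z]);q=((q-[x0,y0]+.5)*Z-.5).astype(np.int32);cv2.polylines(a,[q],True,col,1)
dr=float(sys.argv[1]) if len(sys.argv)>1 else 0
bx,by=.5148,.2535
draw(bx,by,.0952,.0095,(0,255,255));draw(bx,by,.1072,.0095,(0,255,0))
draw(bx,by,.082,.0055,(0,0,255))
cv2.imwrite('pics/w5a.png',a[:,:,::-1])
E
```

```text
(no output)
```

View pics/w5a.png

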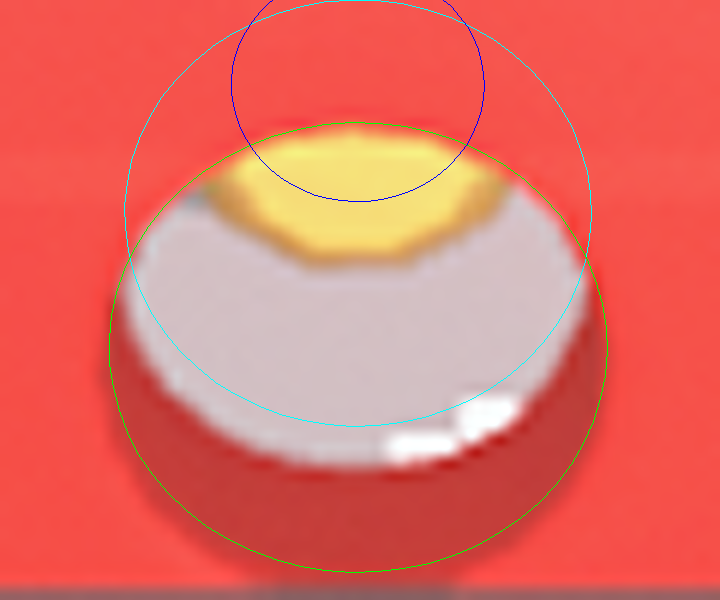

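```bash
cat > fit.py <<'E'
from h import *
def fitring(im,R,col='red',hole=True,top=225,bot=321,tilt=True,p0=(0,0,-3.5,0,0)):
    # tool frame params mm: x, z(fwd), height of underside relative to TCP (up +), tilt about x,y deg
    o=dict(tool_pos=np.zeros(3),tool_rot=[-90,0,0]);c=wristcal(o)
    H=cv2.cvtColor(im,cv2.COLOR_RGB2HSV).astype(int)
    if col=='red': m=((H[...,0]<11)|(H[...,0]>172))&(H[...,1]>110)&(H[...,2]>60)
    if col=='green': m=(H[...,0]>45)&(H[...,0]<85)&(H[...,1]>90)&(H[...,2]>35)
    S=8;th=np.linspace(0,2*np.pi,80)
    u0=320-int(R*2600)-14;u1=320+int(R*2600)+14
    W=np.zeros((480,640),np.uint8);W[top:bot,u0:u1]=1
    def render(p):
        x,y,z,a,b=np.array(p)/np.array([1000,1000,1000,57.3,57.3])
        Q=cv2.Rodrigues(np.array([a,b,0.]))[0]
        f=lambda r,h:proj(c,(np.c_[r*np.cos(th),r*np.sin(th),0*th+h])@Q.T+[x,y,z])
        big=np.zeros((480,640),np.uint8)
        sh=lambda q:np.round(q*16).astype(np.int32)
        out=cv2.convexHull(np.r_[f(R,0),f(R,.012)].astype(np.float32))[:,0]
        K=4
        full=np.zeros(((bot-top)*K,(u1-u0)*K),np.uint8)
        t=lambda q:np.round(((q-[u0,top]+.5)*K-.5)*16).astype(np.int32)
        cv2.fillPoly(full,[t(out)],255,shift=4)
        A=np.zeros_like(full);B=np.zeros_like(full);cv2.fillPoly(A,[t(f(.0095,0))],255,shift=4);cv2.fillPoly(B,[t(f(.0095,.012))],255,shift=4)
        full[(A>0)&(B>0)]=0
        return cv2.resize(full,(u1-u0,bot-top),interpolation=cv2.INTER_AREA)/255.
    M=m[top:bot,u0:u1].astype(float)
    w=np.ones_like(M)
    def cost(p):
        p=list(p)+[0]*(5-len(p)); return (w*(render(p)-M)**2).sum()
    n=5 if tilt else 3
    s=minimize(cost,p0[:n],method='Nelder-Mead',options=dict(initial_simplex=np.array([p0[:n]]+[[v+(2 if i==j else 0) for j,v in enumerate(p0[:n])] for i in range(n)]),xatol=.01,fatol=.01,maxiter=2000))
    return s.x.round(2),s.fun,M.sum()
E
python3 - <<'E'
from fit import *
for f in('w4','w5'):
    im=load(f'pics/{f}.png')
    print(f,fitring(im,.03,tilt=False),fitring(im,.03,tilt=True))
E
```

```text
w4 (array([-0.46, -2.31, -4.95]), np.float64(183.18243752402924), np.float64(8028.0)) (array([-0.51, -3.03, -5.72, -5.87,  0.32]), np.float64(93.72727412533641), np.float64(8028.0))
w5 (array([-0.49, -2.31, -5.08]), np.float64(192.17265667051134), np.float64(8031.0)) (array([-0.51, -2.88, -5.68, -5.8 ,  0.44]), np.float64(97.73531718569782), np.float64(8031.0))
```

```bash
python3 - <<'E'
from fit import *
im=load('pics/w3.png')
print(fitring(im,.03,tilt=False,p0=(0,0,-1,0,0)),fitring(im,.03,tilt=True,p0=(0,0,-1,0,0)))
im=load('pics/w2.png')
print(fitring(im,.03,top=100,bot=230,tilt=False,p0=(4,52,-145,0,0)),fitring(im,.03,top=100,bot=230,tilt=True,p0=(4,52,-145,0,0)))
E
```

```text
(array([ 1.05, -2.72, -3.62]), np.float64(248.5442368319877), np.float64(7801.0)) (array([ 0.58, -3.56, -4.44, -6.5 ,  4.98]), np.float64(173.46708189158016), np.float64(7801.0))
(array([   4.85,   51.73, -153.52]), np.float64(62.73982314494425), np.float64(3971.0)) (array([   4.92,   51.15, -154.23,   -3.36,   -0.49]), np.float64(50.17342560553634), np.float64(3971.0))
```

```bash
python3 - <<'E'
from h import *
def o(u,v,x0,y0):return ((u+.5)/8-.5+x0,(v+.5)/8-.5+y0)
T={'scene':(.51163,.2529),'side':(.51524,.2538)}
for n,b,ref in(('scene',(412,216),(314,183)),('side',(388,206),(247,176))):
    c=env.get_calibration(n)
    print(n,onplane(c,o(*b,*ref),.1075)[:2]-np.array(T[n]))
from rel import ring
im=load('pics/side5.png');print(ring('side',im,.0955,.03,'red',(270,180,330,220)))
# scene: fit circle left boundary; synthetic check of visible mask (cut by finger): compare hull extents
c=env.get_calibration('scene');im=load('pics/scene5.png')
H=cv2.cvtColor(im,cv2.COLOR_RGB2HSV).astype(int);m=((H[...,0]<11)|(H[...,0]>172))&(H[...,1]>130)&(H[...,2]>60)
ys,xs=np.nonzero(m[190:230,345:380]);print('scene obs',xs.min()+345,ys.min()+190,ys.max()+190)
h=cylhull(c,.5116,.2529,.0955,.012,.03)[:,0];print(h.min(0),h.max(0))
h=cylhull(c,.5116,.2559,.0955,.012,.03)[:,0];print(h.min(0),h.max(0))
h=cylhull(c,.5136,.2529,.0955,.012,.03)[:,0];print(h.min(0),h.max(0))
E
```

```text
scene [ 0.00218961 -0.00070759]
side [-0.00088533 -0.00039267]
(282, 195, 27, 18)
(array([0.51400817, 0.2551811 ]), array([295.01463415, 203.33170732]), 0.9797930229319175)
scene obs 353 203 220
[351.46707 202.3825 ] [377.52087 220.48923]
[352.38892 201.96388] [378.4087  220.02328]
[352.05878 202.71658] [378.14877 220.85942]
```

Request:
carry_out(
  targets=[
    [[0, 5, 0], [0, 0, 0]],
    [[0, 4, 0], [0, 0, 0]],
    [[0, 2, 0], [0, 0, 0]],
    [[0, 1.5, 0], [0, 0, 0]],
    [[0, 1.5, 0], [0, 0, 0]],
    [[0, 1, 0], [0, 0, 0]],
    [[0, 0, 0], [0, 0, 0]],
  ],
)

```text
time_s: 9.0
tool_pos: [0.5147, 0.2543, 0.0835]
tool_rot: [-90.0, 0.0, 0.0]
force: [0.2, 0.7, -0.8]
grip_width: 0.0595
```

```bash
python3 - <<'E'
from look import *
o,im,c=see('w6')
a=cv2.resize(im[270:330,280:360],None,fx=8,fy=8,interpolation=cv2.INTER_CUBIC);cv2.imwrite('pics/w6a.png',a[:,:,::-1])
E
```

```text
tcp [0.5147 0.2543 0.0835] [-9.e+01  0.e+00  4.e-02] F [ 0.2  0.7 -0.8] w 0.0595 q [-58.  17.  34. 105. -11.  61. -20.] t 9.0
```

View pics/w6a.png

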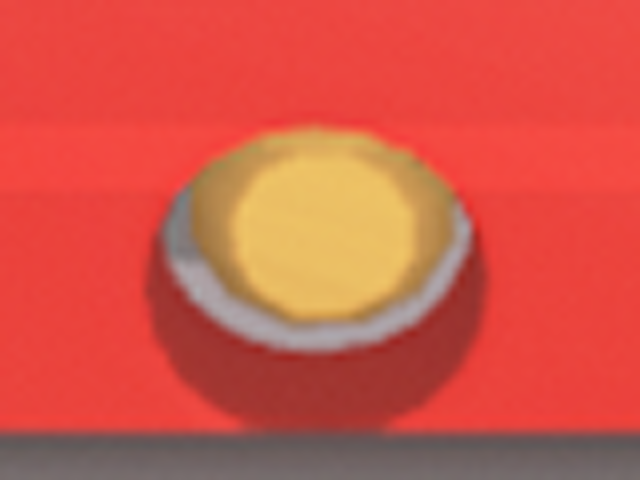

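The spindle tip is inside the bore. I'll nudge slightly and continue down gently.

Request:
carry_out(
  targets=[
    [[0.3, 1.5, -0.4], [0, 0, 0]],
    [[0, 1.5, 0], [0, 0, 0]],
    [[0, 1.5, 0], [0, 0, 0]],
    [[0, 1, 0], [0, 0, 0]],
  ],
)

```text
time_s: 9.45
tool_pos: [0.515, 0.2538, 0.0779]
tool_rot: [-90.0, 0.0, 0.0]
force: [0.3, 0.3, -0.3]
grip_width: 0.0596
```

Request:
carry_out(
  targets=[
    [[0, 1.5, 0], [0, 0, 0]],
    [[0, 1.5, 0], [0, 0, 0]],
  ],
)

```text
time_s: 9.65
tool_pos: [0.5153, 0.2536, 0.0751]
tool_rot: [-90.0, -0.0, 0.0]
force: [0.2, -1.2, 1.6]
grip_width: 0.0595
```

Request:
carry_out(
  targets=[
    [[0, 1.5, 0], [0, 0, 0]],
    [[0, 1.5, 0], [0, 0, 0]],
  ],
)

```text
time_s: 9.85
tool_pos: [0.5154, 0.2538, 0.0724]
tool_rot: [-90.0, -0.0, 0.0]
force: [-0.3, -1.1, 1.4]
grip_width: 0.0589
```

Request:
carry_out(
  targets=[
    [[0, 1.5, 0], [0, 0, 0]],
    [[0, 1.5, 0], [0, 0, 0]],
  ],
)

```text
time_s: 10.05
tool_pos: [0.5152, 0.2536, 0.069]
tool_rot: [-90.0, -0.0, 0.0]
force: [0.2, -0.9, 2.2]
grip_width: 0.0591
```

Request:
carry_out(
  targets=[
    [[0, 1.5, 0], [0, 0, 0]],
    [[0, 1.5, 0], [0, 0, 0]],
  ],
)

```text
time_s: 10.25
tool_pos: [0.5151, 0.2537, 0.0659]
tool_rot: [-90.0, -0.0, 0.0]
force: [0.3, -1.8, 1.8]
grip_width: 0.0594
```

Request:
carry_out(
  targets=[
    [[0, 1.5, 0], [0, 0, 0]],
    [[0, 1.5, 0], [0, 0, 0]],
  ],
)

```text
time_s: 10.45
tool_pos: [0.5152, 0.2536, 0.063]
tool_rot: [-90.0, -0.0, 0.0]
force: [0.3, -2.8, 3.0]
grip_width: 0.0593
```

Request:
carry_out(
  targets=[
    [[0, 1.5, 0], [0, 0, 0]],
    [[0, 1.5, 0], [0, 0, 0]],
  ],
)

```text
time_s: 10.65
tool_pos: [0.5153, 0.2537, 0.0602]
tool_rot: [-90.0, -0.0, 0.0]
force: [1.0, -3.3, 2.2]
grip_width: 0.0588
```

Request:
carry_out(
  targets=[
    [[0, 1.5, -0.6], [0, 0, 0]],
    [[0, 1, 0], [0, 0, 0]],
  ],
)

```text
time_s: 10.85
tool_pos: [0.515, 0.2536, 0.0573]
tool_rot: [-90.0, -0.0, 0.0]
force: [0.6, -2.2, 2.1]
grip_width: 0.0594
```

```bash
python3 - <<'E'
from look import *
o,im,c=see('w7')
a=cv2.resize(im[220:370,220:420],None,fx=4,fy=4,interpolation=cv2.INTER_CUBIC);cv2.imwrite('pics/w7a.png',a[:,:,::-1])
im=env.read_camera('side');a=cv2.resize(im[181:246,256:336],None,fx=8,fy=8,interpolation=cv2.INTER_CUBIC);cv2.imwrite('pics/side7a.png',a[:,:,::-1])
E
```

```text
tcp [0.515  0.2536 0.0573] [-8.998e+01 -1.000e-02  5.000e-02] F [ 0.6 -2.2  2.1] w 0.0594 q [-57.  19.  33. 106. -12.  59. -19.] t 10.85
```

View pics/w7a.png

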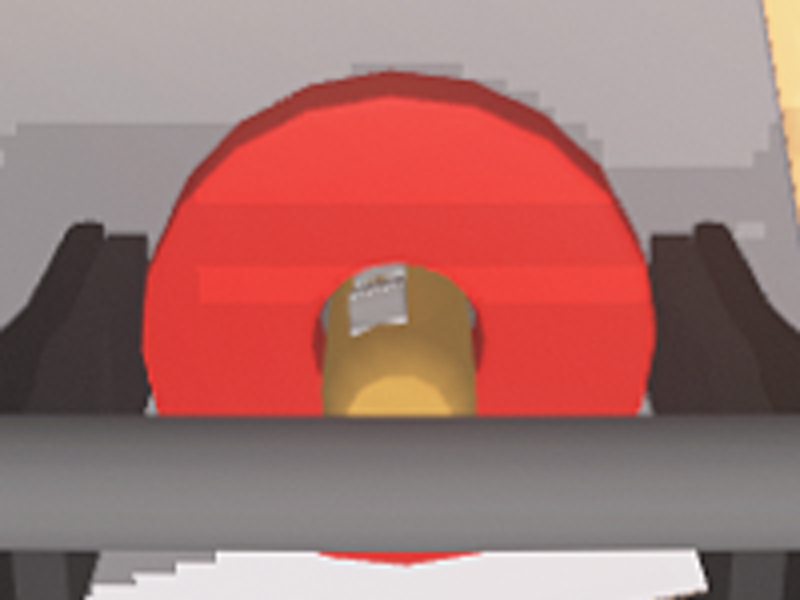

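View pics/side7a.png

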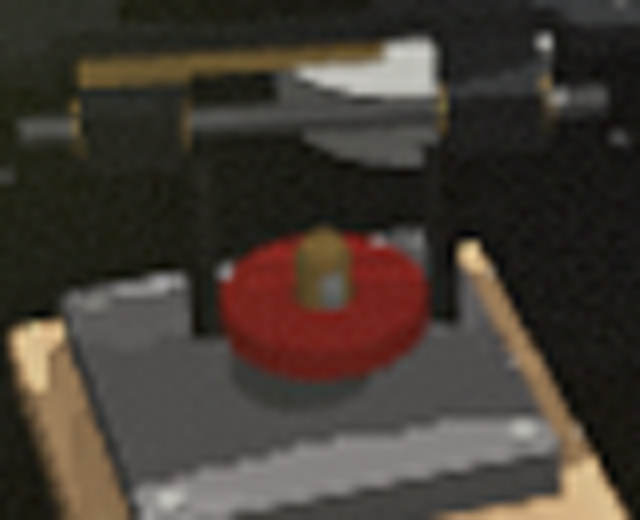

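Request:
carry_out(
  targets=[
    [[0, 1.5, -0.5], [0, 0, 0]],
    [[0, 1.5, 0], [0, 0, 0]],
    [[0, 1.5, 0], [0, 0, 0]],
  ],
)

```text
time_s: 11.25
tool_pos: [0.515, 0.2533, 0.0531]
tool_rot: [-90.0, -0.0, 0.1]
force: [-0.2, 0.2, 1.6]
grip_width: 0.0591
```

Request:
carry_out(
  targets=[
    [[0, 1.5, 0], [0, 0, 0]],
    [[0, 1.5, 0], [0, 0, 0]],
  ],
)

```text
time_s: 11.45
tool_pos: [0.5152, 0.2532, 0.0503]
tool_rot: [-90.0, -0.0, 0.1]
force: [0.2, -0.7, 6.0]
grip_width: 0.0593
```

Request:
carry_out(
  targets=[
    [[0, 1.5, 0], [0, 0, 0]],
    [[0, 1, 0], [0, 0, 0]],
  ],
)

```text
time_s: 11.65
tool_pos: [0.5152, 0.2531, 0.0477]
tool_rot: [-90.0, -0.0, 0.0]
force: [0.2, 0.9, 2.9]
grip_width: 0.0592
```

Request:
carry_out(
  targets=[
    [[0, 1.5, 0], [0, 0, 0]],
    [[0, 1, 0], [0, 0, 0]],
  ],
)

```text
time_s: 11.85
tool_pos: [0.515, 0.253, 0.0449]
tool_rot: [-90.0, -0.0, 0.0]
force: [-0.6, 0.6, 2.6]
grip_width: 0.0597
```

Request:
carry_out(
  targets=[
    [[0, 1, 0], [0, 0, 0]],
  ],
)

```text
time_s: 11.95
tool_pos: [0.515, 0.253, 0.0439]
tool_rot: [-90.0, 0.0, 0.0]
force: [1.4, 0.0, 3.0]
grip_width: 0.0595
```

Request:
carry_out(
  targets=[
    [[0, 0.7, 0], [0, 0, 0]],
  ],
)

```text
time_s: 12.05
tool_pos: [0.515, 0.253, 0.0436]
tool_rot: [-90.0, 0.0, 0.0]
force: [-2.2, -0.8, 8.6]
grip_width: 0.0591
```

Contact shows at TCP z 0.0436, as predicted for the seat. I'll push a little more, then check.

Request:
carry_out(
  targets=[
    [[0, 0.4, 0], [0, 0, 0]],
    [[0, 0, 0], [0, 0, 0]],
  ],
)

```text
time_s: 12.25
tool_pos: [0.515, 0.253, 0.0436]
tool_rot: [-90.0, 0.0, 0.0]
force: [-1.6, -0.5, 6.3]
grip_width: 0.0598
```

```bash
python3 - <<'E'
from look import *
o,im,c=see('w8')
a=cv2.resize(im[220:370,220:420],None,fx=4,fy=4,interpolation=cv2.INTER_CUBIC);cv2.imwrite('pics/w8a.png',a[:,:,::-1])
im=env.read_camera('side');a=cv2.resize(im[181:246,256:336],None,fx=8,fy=8,interpolation=cv2.INTER_CUBIC);cv2.imwrite('pics/side8a.png',a[:,:,::-1])
E
```

```text
tcp [0.515  0.253  0.0436] [-8.997e+01  2.000e-02  4.000e-02] F [-1.6 -0.5  6.3] w 0.0598 q [-57.  20.  33. 106. -13.  57. -18.] t 12.25
```

View pics/side8a.png

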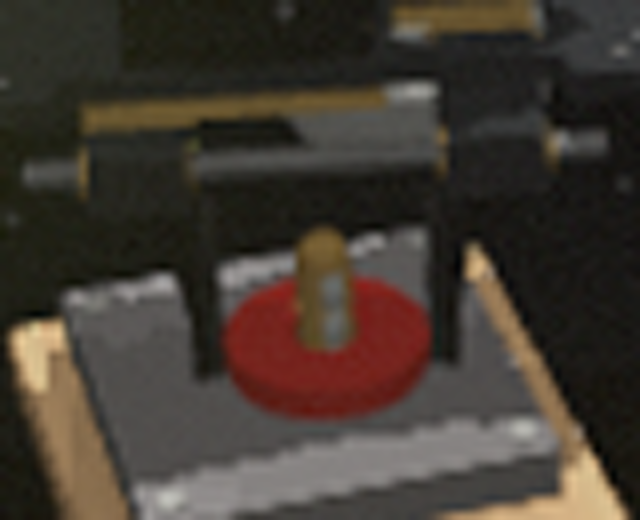

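The large ring is flat on the seat, with the second and third clips showing above it. I'm releasing it and going for the green ring.

Request:
carry_out(
  targets=[
    [[0, 0, 0], [0, 0, 0]],
    [[0, 0, 0], [0, 0, 0]],
    [[0, 0, 0], [0, 0, 0]],
    [[0, -10, 0], [0, 0, 0]],
    [[0, -30, 0], [0, 0, 0]],
    [[0, -40, 0], [0, 0, 0]],
    [[0, -15, -20], [0, 0, 0]],
    [[2, 0, -48], [0, 0, 0]],
    [[3, 0, -48], [0, 0, 0]],
    [[4, 0, -48], [0, 0, 0]],
    [[4, 0, -48], [0, 0, 0]],
    [[4, 0, -48], [0, 0, 0]],
  ],
  jaw=1,
)

```text
time_s: 13.55
tool_pos: [0.5322, -0.009, 0.1387]
tool_rot: [-89.9, -0.1, 0.0]
force: [0.6, -0.2, -1.5]
grip_width: 0.0873
```

Request:
carry_out(
  targets=[
    [[4, 0, -48], [0, 0, 0]],
    [[4, 0, -48], [0, 0, 0]],
    [[3, 0, -48], [0, 0, 0]],
    [[0, 0, -48], [0, 0, 0]],
    [[0, 0, -18], [0, 0, 0]],
    [[0, 0, 0], [0, 0, 0]],
    [[0, 0, 0], [0, 0, 0]],
  ],
)

```text
time_s: 14.25
tool_pos: [0.5433, -0.2168, 0.1381]
tool_rot: [-90.0, 0.0, 0.0]
force: [0.3, 0.1, 0.3]
grip_width: 0.0871
```

```bash
python3 - <<'E'
from look import *
from rel import *
o,im,c=see('w9')
m=hsv(im,(45,90,35),(85,255,255));m[300:]=0
print(locate(c,m,.005,.012,.023))
im=env.read_camera('side');cv2.imwrite('pics/side9.png',im[:,:,::-1])
print(ring('side',im,.04,.03,'red',(260,200,335,255)))
im=env.read_camera('scene');cv2.imwrite('pics/scene9.png',im[:,:,::-1])
print(ring('scene',im,.04,.03,'red',(320,200,400,270)))
E
```

```text
tcp [ 0.5433 -0.2168  0.1381] [-8.995e+01  1.000e-02  0.000e+00] F [0.3 0.1 0.3] w 0.0871 q [-23.  18.  50. 100. -15.  68.  32.] t 14.25
(array([ 0.54467748, -0.16492482]), array([321.46441156, 161.64869626]), 0.9564072702650469)
(284, 218, 6, 14)
(array([0.49226186, 0.25402609]), array([286.86153846, 224.33846154]), 0.1585352997813945)
(351, 223, 25, 17)
(array([0.51167617, 0.25225494]), array([362.83380282, 231.03943662]), 0.9338285800223367)
```

View pics/w9.png

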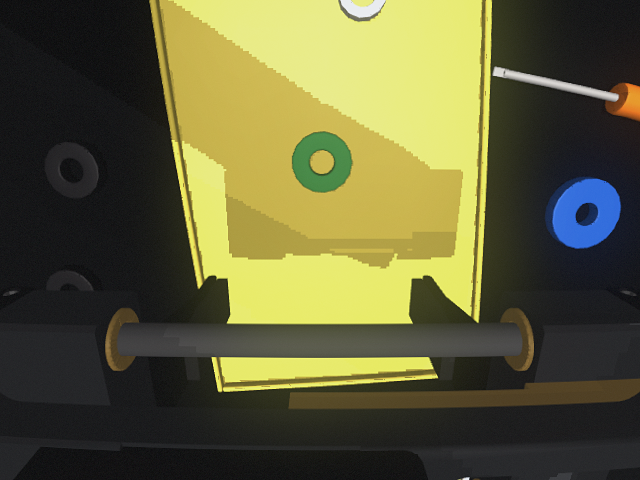

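Request:
carry_out(
  targets=[
    [[1, 30, 22], [0, 0, 0]],
    [[0, 35, 20], [0, 0, 0]],
    [[0, 30, 10], [0, 0, 0]],
    [[0, 14, 0], [0, 0, 0]],
    [[0, 10, 0], [0, 0, 0]],
    [[0, 6, 0], [0, 0, 0]],
    [[0, 3, 0], [0, 0, 0]],
    [[0, 0, 0], [0, 0, 0]],
    [[0, 0, 0], [0, 0, 0]],
  ],
)

```text
time_s: 15.3
tool_pos: [0.545, -0.1658, 0.0108]
tool_rot: [-90.0, -0.1, -0.0]
force: [-0.1, 0.7, 1.1]
grip_width: 0.087
```

```bash
python3 - <<'E'
from look import *
o,im,c=see('w10')
E
```

```text
tcp [ 0.545  -0.1658  0.0108] [-9.001e+01 -9.000e-02 -0.000e+00] F [-0.1  0.7  1.1] w 0.087 q [-23.  26.  45. 109. -22.  55.  32.] t 15.3
```

View pics/w10.png

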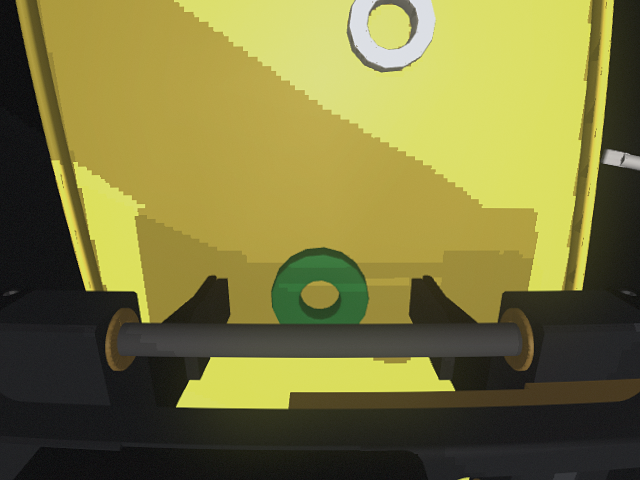

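Request:
carry_out(
  targets=[
    [[0, 2.2, 0.8], [0, 0, 0]],
    [[0, 0, 0], [0, 0, 0]],
    [[0, 0, 0], [0, 0, 0]],
  ],
)

```text
time_s: 15.65
tool_pos: [0.5444, -0.1643, 0.0078]
tool_rot: [-90.0, -0.0, 0.0]
force: [1.2, 0.1, -0.7]
grip_width: 0.0869
```

Request:
carry_out(
  targets=[
    [[0, 0, 0], [0, 0, 0]],
    [[0, 0, 0], [0, 0, 0]],
    [[0, 0, 0], [0, 0, 0]],
    [[0, 0, 0], [0, 0, 0]],
    [[0, 0, 0], [0, 0, 0]],
  ],
  jaw=0,
  squeeze=30,
)

```text
time_s: 16.15
tool_pos: [0.5443, -0.1644, 0.0078]
tool_rot: [-90.0, -0.0, 0.0]
force: [1.1, 0.4, 0.1]
grip_width: 0.055
```

```bash
python3 - <<'E'
from look import *
from fit import *
o,im,c=see('w11')
print(fitring(im,.023,col='green',tilt=False))
E
```

```text
tcp [ 0.5443 -0.1644  0.0078] [-9.e+01 -0.e+00  4.e-02] F [1.1 0.4 0.1] w 0.055 q [-23.  26.  45. 109. -22.  55.  32.] t 16.15
(array([ 0.25, -3.14, -5.65]), np.float64(233.95909265667052), np.float64(4682.0))
```

Request:
carry_out(
  targets=[
    [[0, 0, 0], [0, 0, 0]],
    [[0, 0, 0], [0, 0, 0]],
    [[0, 0, 0], [0, 0, 0]],
  ],
)

```text
time_s: 16.5
tool_pos: [0.5444, -0.1644, 0.0078]
tool_rot: [-90.0, -0.0, 0.0]
force: [0.4, -0.1, -1.4]
grip_width: 0.0451
```

Request:
carry_out(
  targets=[
    [[0, -20, 0], [0, 0, 0]],
    [[0, -40, 0], [0, 0, 0]],
    [[0, -32, 20], [0, 0, 0]],
    [[-3, 0, 46], [0, 0, 0]],
    [[-4, 0, 48], [0, 0, 0]],
    [[-4, 0, 48], [0, 0, 0]],
    [[-4, 0, 48], [0, 0, 0]],
    [[-4, 0, 48], [0, 0, 0]],
    [[-4, 0, 48], [0, 0, 0]],
    [[-3, 0, 48], [0, 0, 0]],
    [[-3, 0, 40], [0, 0, 0]],
    [[0, 0, 24], [0, 0, 0]],
  ],
)

```text
time_s: 17.7
tool_pos: [0.5136, 0.2582, 0.0996]
tool_rot: [-89.9, 0.0, 0.3]
force: [-0.1, 1.1, -0.6]
grip_width: 0.0452
```

Request:
carry_out(
  targets=[
    [[0, 0, 0], [0, 0, 0]],
    [[0, 0, 0], [0, 0, 0]],
    [[0, 0, 0], [0, 0, 0]],
  ],
)

```text
time_s: 18.0
tool_pos: [0.5154, 0.2516, 0.0997]
tool_rot: [-90.0, 0.0, -0.1]
force: [-0.2, -0.8, -0.9]
grip_width: 0.0454
```

```bash
python3 - <<'E'
from look import *
from fit import *
o,im,c=see('w12')
print(fitring(im,.023,col='green',tilt=False))
a=cv2.resize(im[270:330,280:360],None,fx=8,fy=8,interpolation=cv2.INTER_CUBIC);cv2.imwrite('pics/w12a.png',a[:,:,::-1])
E
```

```text
tcp [0.5154 0.2516 0.0997] [-90.05   0.    -0.1 ] F [-0.2 -0.8 -0.9] w 0.0454 q [-61.  17.  38. 104. -11.  63. -19.] t 18.0
(array([-0.56, -2.83, -4.83]), np.float64(212.08748942714342), np.float64(4720.0))
```

View pics/w12a.png

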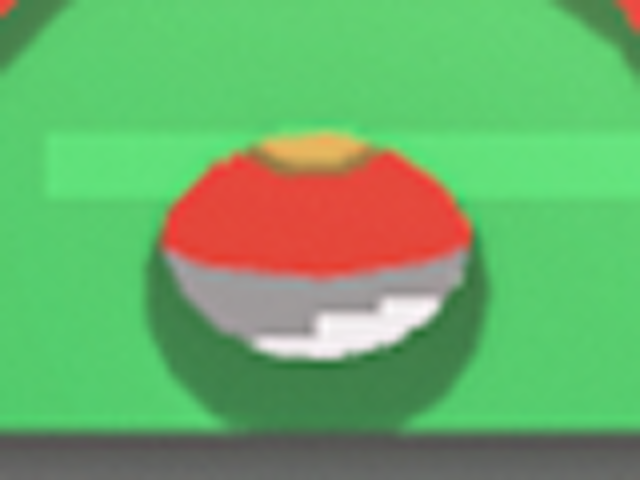

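Request:
carry_out(
  targets=[
    [[-0.4, 5, 1.9], [0, 0, 0]],
    [[0, 5, 0], [0, 0, 0]],
    [[0, 2, 0], [0, 0, 0]],
    [[0, 1.5, 0], [0, 0, 0]],
    [[0, 1.5, 0], [0, 0, 0]],
    [[0, 1, 0], [0, 0, 0]],
    [[0, 0, 0], [0, 0, 0]],
  ],
)

```text
time_s: 18.75
tool_pos: [0.5146, 0.2555, 0.0837]
tool_rot: [-90.0, 0.0, 0.0]
force: [-0.3, 0.4, -0.4]
grip_width: 0.0453
```

```bash
python3 - <<'E'
from look import *
o,im,c=see('w13')
a=cv2.resize(im[270:330,280:360],None,fx=8,fy=8,interpolation=cv2.INTER_CUBIC);cv2.imwrite('pics/w13a.png',a[:,:,::-1])
E
```

```text
tcp [0.5146 0.2555 0.0837] [-9.e+01  0.e+00  4.e-02] F [-0.3  0.4 -0.4] w 0.0453 q [-61.  18.  38. 105. -12.  62. -19.] t 18.75
```

View pics/w13a.png

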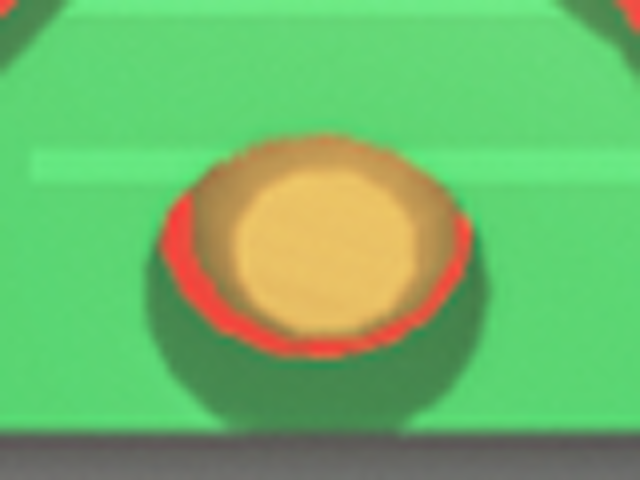

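Request:
carry_out(
  targets=[
    [[0.3, 0, -1.8], [0, 0, 0]],
    [[0, 1.5, 0], [0, 0, 0]],
    [[0, 1.5, 0], [0, 0, 0]],
    [[0, 1.5, 0], [0, 0, 0]],
  ],
)

```text
time_s: 19.2
tool_pos: [0.5149, 0.2537, 0.0791]
tool_rot: [-90.0, 0.0, 0.0]
force: [0.1, -0.1, 0.8]
grip_width: 0.045
```

Request:
carry_out(
  targets=[
    [[0, 1.5, 0], [0, 0, 0]],
    [[0, 1.5, 0], [0, 0, 0]],
  ],
)

```text
time_s: 19.4
tool_pos: [0.515, 0.2536, 0.0762]
tool_rot: [-90.0, -0.0, 0.0]
force: [0.6, -0.7, 0.8]
grip_width: 0.0452
```

Request:
carry_out(
  targets=[
    [[0, 1.5, 0], [0, 0, 0]],
    [[0, 1.5, 0], [0, 0, 0]],
  ],
)

```text
time_s: 19.6
tool_pos: [0.5153, 0.2534, 0.0734]
tool_rot: [-90.0, -0.0, 0.0]
force: [0.0, -1.2, 2.3]
grip_width: 0.0448
```

Request:
carry_out(
  targets=[
    [[0, 1.5, -0.2], [0, 0, 0]],
    [[0, 1.5, 0], [0, 0, 0]],
    [[0, 1.5, 0], [0, 0, 0]],
  ],
)

```text
time_s: 19.9
tool_pos: [0.5152, 0.2535, 0.0689]
tool_rot: [-90.0, -0.0, 0.0]
force: [0.3, -1.3, 2.6]
grip_width: 0.0453
```

Request:
carry_out(
  targets=[
    [[0, 1.5, 0], [0, 0, 0]],
    [[0, 1.5, 0], [0, 0, 0]],
    [[0, 1.5, 0], [0, 0, 0]],
  ],
)

```text
time_s: 20.2
tool_pos: [0.5151, 0.2534, 0.0642]
tool_rot: [-90.0, -0.0, 0.0]
force: [0.6, -1.9, 1.5]
grip_width: 0.0453
```

Request:
carry_out(
  targets=[
    [[0, 1.5, 0], [0, 0, 0]],
    [[0, 1.5, 0], [0, 0, 0]],
    [[0, 1.5, 0], [0, 0, 0]],
  ],
)

```text
time_s: 20.5
tool_pos: [0.5153, 0.2534, 0.0601]
tool_rot: [-90.0, -0.0, 0.0]
force: [0.2, -3.4, 5.1]
grip_width: 0.045
```

Request:
carry_out(
  targets=[
    [[0, 1.5, -0.4], [0, 0, 0]],
    [[0, 1.5, 0], [0, 0, 0]],
  ],
)

```text
time_s: 20.7
tool_pos: [0.515, 0.2534, 0.0567]
tool_rot: [-90.0, -0.0, 0.0]
force: [0.1, -1.1, 2.5]
grip_width: 0.0452
```

Request:
carry_out(
  targets=[
    [[0, 1, 0], [0, 0, 0]],
    [[0, 1, 0], [0, 0, 0]],
  ],
)

```text
time_s: 20.9
tool_pos: [0.5149, 0.2533, 0.0547]
tool_rot: [-90.0, 0.0, 0.0]
force: [-1.3, -2.3, 9.1]
grip_width: 0.0448
```

Request:
carry_out(
  targets=[
    [[0, 0.6, 0], [0, 0, 0]],
    [[0, 0, 0], [0, 0, 0]],
  ],
)

```text
time_s: 21.1
tool_pos: [0.5149, 0.2533, 0.0547]
tool_rot: [-90.0, 0.0, 0.0]
force: [-1.2, -1.5, 5.6]
grip_width: 0.0451
```

The green ring is home at TCP z 0.0547, as predicted. I'm releasing it and going for the white ring.

Request:
carry_out(
  targets=[
    [[0, 0, 0], [0, 0, 0]],
    [[0, 0, 0], [0, 0, 0]],
    [[0, 0, 0], [0, 0, 0]],
    [[0, -10, 0], [0, 0, 0]],
    [[0, -30, 0], [0, 0, 0]],
    [[0, -35, 0], [0, 0, 0]],
    [[0, -10, -20], [0, 0, 0]],
    [[6, 0, -47], [0, 0, 0]],
    [[7, 0, -48], [0, 0, 0]],
    [[7, 0, -48], [0, 0, 0]],
    [[7, 0, -48], [0, 0, 0]],
    [[7, 0, -48], [0, 0, 0]],
  ],
  jaw=1,
)

```text
time_s: 22.3
tool_pos: [0.5485, -0.0085, 0.1393]
tool_rot: [-90.0, -0.0, 0.0]
force: [1.3, 0.2, -0.1]
grip_width: 0.0871
```

Request:
carry_out(
  targets=[
    [[7, 0, -48], [0, 0, 0]],
    [[7, 0, -36], [0, 0, 0]],
    [[6, 0, -10], [0, 0, 0]],
    [[0, 0, 0], [0, 0, 0]],
    [[0, 0, 0], [0, 0, 0]],
  ],
)

```text
time_s: 22.8
tool_pos: [0.5689, -0.0986, 0.1388]
tool_rot: [-89.9, 0.1, 0.1]
force: [0.5, 1.1, 1.0]
grip_width: 0.0874
```

```bash
python3 - <<'E'
from look import *
from rel import *
o,im,c=see('w14')
m=hsv(im,(0,0,90),(179,70,255));u=proj(c,[[.571,-.048,.011]])[0].astype(int);q=np.zeros_like(m);s=(slice(max(u[1]-50,0),u[1]+50),slice(u[0]-50,u[0]+50));q[s]=m[s]
print(locate(c,q,.005,.012,.017))
for n,b in(('side',(247,196)),('scene',(314,203))):
    im=env.read_camera(n);a=cv2.resize(im[b[1]:b[1]+65,b[0]:b[0]+95],None,fx=8,fy=8,interpolation=cv2.INTER_CUBIC);cv2.imwrite(f'pics/{n}14a.png',a[:,:,::-1])
    cv2.imwrite(f'pics/{n}14.png',im[:,:,::-1])
E
```

```text
tcp [ 0.5689 -0.0986  0.1388] [-8.994e+01  6.000e-02  9.000e-02] F [0.5 1.1 1. ] w 0.0874 q [-35.  17.  50. 101. -14.  68.  19.] t 22.8
(array([ 0.57257064, -0.04864492]), array([324.82462927, 164.25531915]), 0.957414034546435)
```

View pics/w14.png

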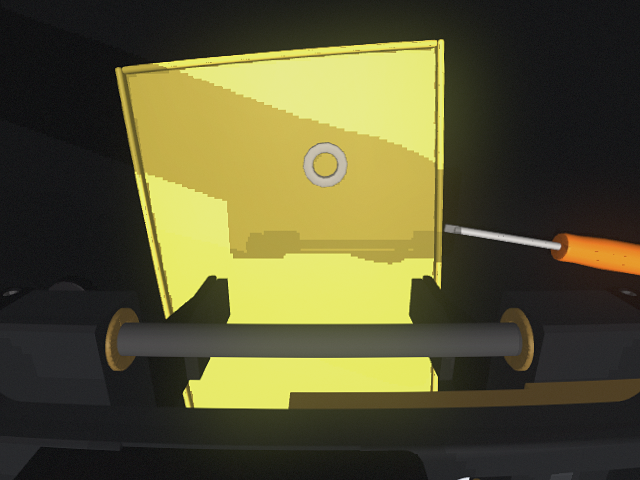

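View pics/scene14a.png

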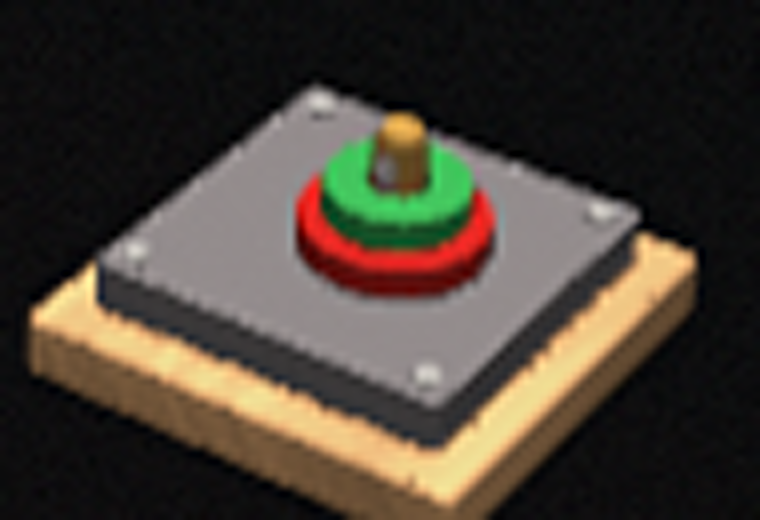

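View pics/side14a.png

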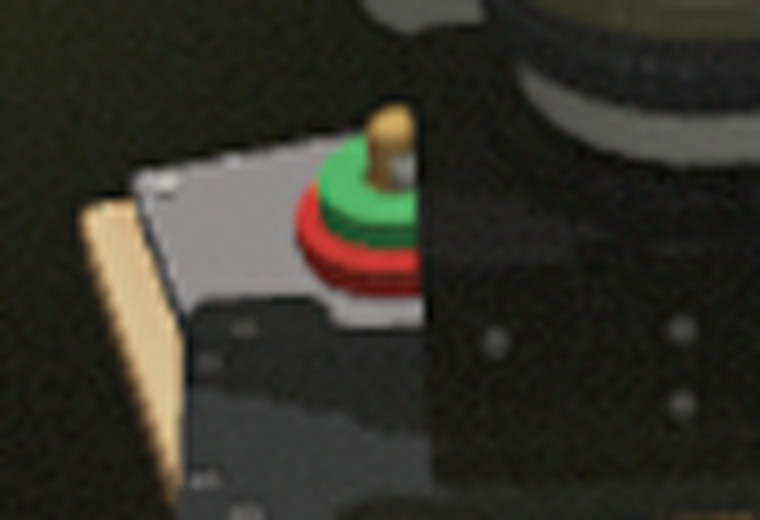

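Red and green lie flat on the spindle, with one clip visible above them. The white ring is at (0.5726, -0.0486).

Request:
carry_out(
  targets=[
    [[2, 30, 22], [0, 0, 0]],
    [[1, 35, 20], [0, 0, 0]],
    [[0, 30, 8], [0, 0, 0]],
    [[0, 14, 0], [0, 0, 0]],
    [[0, 10, 0], [0, 0, 0]],
    [[0, 6, 0], [0, 0, 0]],
    [[0, 3, 0], [0, 0, 0]],
    [[0, 0, 0], [0, 0, 0]],
    [[0, 0, 0], [0, 0, 0]],
  ],
)

```text
time_s: 23.85
tool_pos: [0.5729, -0.0503, 0.0121]
tool_rot: [-90.0, -0.1, -0.0]
force: [-0.0, -0.3, 0.4]
grip_width: 0.0871
```

```bash
python3 - <<'E'
from look import *
o,im,c=see('w15')
E
```

```text
tcp [ 0.5729 -0.0503  0.0121] [-89.99  -0.09  -0.  ] F [-0.  -0.3  0.4] w 0.0871 q [-34.  26.  44. 108. -22.  55.  20.] t 23.85
```

View pics/w15.png

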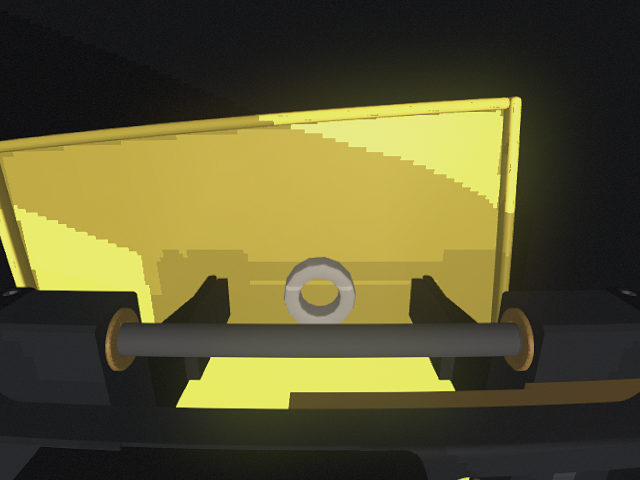

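Request:
carry_out(
  targets=[
    [[-0.5, 4.2, 2], [0, 0, 0]],
    [[0, 0, 0], [0, 0, 0]],
    [[0, 0, 0], [0, 0, 0]],
  ],
)

```text
time_s: 24.2
tool_pos: [0.5716, -0.0477, 0.0069]
tool_rot: [-90.0, 0.0, 0.1]
force: [-0.4, -0.6, 0.4]
grip_width: 0.0872
```

Request:
carry_out(
  targets=[
    [[0, 0, 0], [0, 0, 0]],
    [[0, 0, 0], [0, 0, 0]],
    [[0, 0, 0], [0, 0, 0]],
    [[0, 0, 0], [0, 0, 0]],
    [[0, 0, 0], [0, 0, 0]],
    [[0, 0, 0], [0, 0, 0]],
    [[0, 0, 0], [0, 0, 0]],
    [[0, 0, 0], [0, 0, 0]],
    [[0, 0, 0], [0, 0, 0]],
  ],
  jaw=0,
  squeeze=30,
)

```text
time_s: 25.1
tool_pos: [0.5717, -0.0478, 0.007]
tool_rot: [-90.0, -0.0, 0.0]
force: [-0.2, -0.1, 0.2]
grip_width: 0.0326
```

```bash
python3 - <<'E'
from look import *
o,im,c=see('w16')
a=cv2.resize(im[250:330,260:380],None,fx=6,fy=6,interpolation=cv2.INTER_CUBIC);cv2.imwrite('pics/w16a.png',a[:,:,::-1])
E
```

```text
tcp [ 0.5717 -0.0478  0.007 ] [-9.e+01 -0.e+00  4.e-02] F [-0.2 -0.1  0.2] w 0.0326 q [-34.  26.  44. 108. -22.  55.  20.] t 25.1
```

View pics/w16a.png

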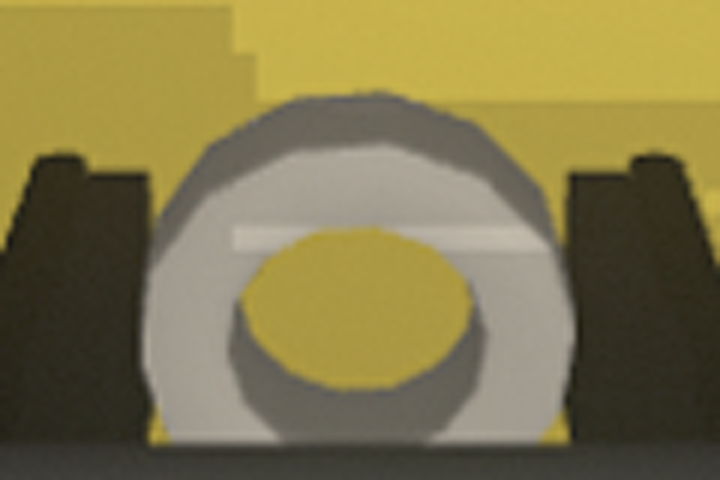

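Request:
carry_out(
  targets=[
    [[0, -20, 0], [0, 0, 0]],
    [[0, -40, 0], [0, 0, 0]],
    [[-4, -32, 20], [0, 0, 0]],
    [[-8, 0, 44], [0, 0, 0]],
    [[-9, 0, 48], [0, 0, 0]],
    [[-9, 0, 48], [0, 0, 0]],
    [[-9, 0, 48], [0, 0, 0]],
    [[-9, 0, 45], [0, 0, 0]],
    [[-6, 0, 30], [0, 0, 0]],
    [[-2.5, 0, 18], [0, 0, 0]],
    [[0, 0, 0], [0, 0, 0]],
    [[0, 0, 0], [0, 0, 0]],
  ],
)

```text
time_s: 26.35
tool_pos: [0.5156, 0.2511, 0.0989]
tool_rot: [-90.1, -0.0, -0.1]
force: [-0.1, -1.3, -1.2]
grip_width: 0.0324
```

Request:
carry_out(
  targets=[
    [[0, 0, 0], [0, 0, 0]],
    [[0, 0, 0], [0, 0, 0]],
  ],
)

```text
time_s: 26.55
tool_pos: [0.5158, 0.2507, 0.0991]
tool_rot: [-90.0, -0.0, -0.2]
force: [-1.2, 0.1, -0.0]
grip_width: 0.0329
```

```bash
python3 - <<'E'
from look import *
o,im,c=see('w17')
a=cv2.resize(im[270:330,280:360],None,fx=8,fy=8,interpolation=cv2.INTER_CUBIC);cv2.imwrite('pics/w17a.png',a[:,:,::-1])
E
```

```text
tcp [0.5158 0.2507 0.0991] [-9.002e+01 -2.000e-02 -1.700e-01] F [-1.2  0.1 -0. ] w 0.0329 q [-64.  17.  41. 104. -13.  63. -18.] t 26.55
```

View pics/w17a.png

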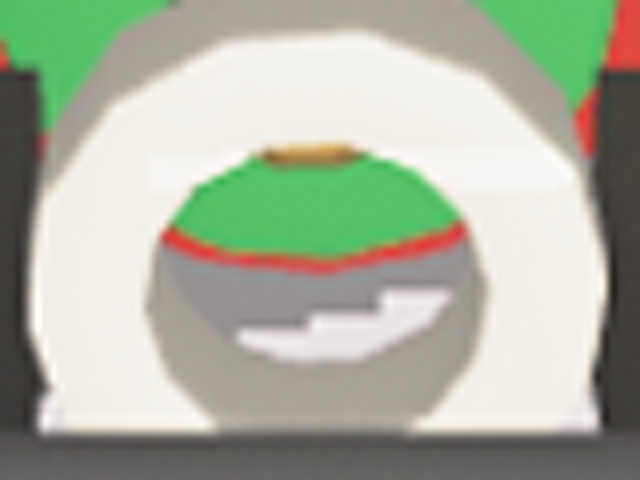

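Request:
carry_out(
  targets=[
    [[-0.7, 5, 1.5], [0, 0, 0]],
    [[0, 5, 0], [0, 0, 0]],
    [[0, 2, 0], [0, 0, 0]],
    [[0, 1.5, 0], [0, 0, 0]],
    [[0, 1.5, 0], [0, 0, 0]],
    [[0, 1, 0], [0, 0, 0]],
    [[0, 0, 0], [0, 0, 0]],
  ],
)

```text
time_s: 27.3
tool_pos: [0.5142, 0.2546, 0.0829]
tool_rot: [-90.0, 0.0, 0.0]
force: [-0.4, 0.2, -1.1]
grip_width: 0.0326
```

```bash
python3 - <<'E'
from look import *
o,im,c=see('w18')
a=cv2.resize(im[270:330,280:360],None,fx=8,fy=8,interpolation=cv2.INTER_CUBIC);cv2.imwrite('pics/w18a.png',a[:,:,::-1])
E
```

```text
tcp [0.5142 0.2546 0.0829] [-9.e+01  0.e+00  4.e-02] F [-0.4  0.2 -1.1] w 0.0326 q [-63.  18.  41. 105. -14.  62. -18.] t 27.3
```

View pics/w18a.png

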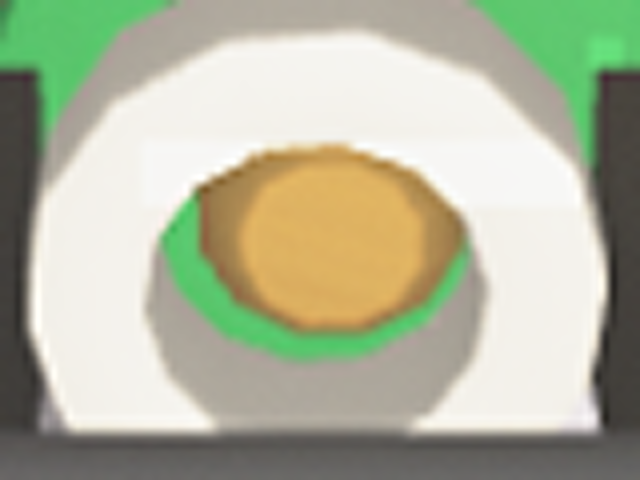

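Request:
carry_out(
  targets=[
    [[0.8, 0, -0.9], [0, 0, 0]],
    [[0, 1.5, 0], [0, 0, 0]],
    [[0, 1.5, 0], [0, 0, 0]],
    [[0, 1.5, 0], [0, 0, 0]],
  ],
)

```text
time_s: 27.75
tool_pos: [0.5151, 0.2537, 0.0783]
tool_rot: [-90.0, -0.0, 0.0]
force: [0.4, 1.0, -0.7]
grip_width: 0.0326
```

Request:
carry_out(
  targets=[
    [[0, 1.5, 0], [0, 0, 0]],
    [[0, 1.5, 0], [0, 0, 0]],
  ],
)

```text
time_s: 27.95
tool_pos: [0.5151, 0.2537, 0.0753]
tool_rot: [-90.0, -0.0, 0.0]
force: [0.5, -0.7, -0.5]
grip_width: 0.033
```

Request:
carry_out(
  targets=[
    [[0, 1.5, 0], [0, 0, 0]],
    [[0, 1.5, 0], [0, 0, 0]],
  ],
)

```text
time_s: 28.15
tool_pos: [0.5153, 0.2534, 0.0725]
tool_rot: [-90.0, -0.0, 0.0]
force: [-0.1, -1.8, 2.2]
grip_width: 0.0324
```

Request:
carry_out(
  targets=[
    [[0, 1.5, -0.3], [0, 0, 0]],
    [[0, 1.5, 0], [0, 0, 0]],
  ],
)

```text
time_s: 28.35
tool_pos: [0.5154, 0.2534, 0.0696]
tool_rot: [-90.0, -0.0, 0.0]
force: [0.9, -1.6, 2.1]
grip_width: 0.032
```

Request:
carry_out(
  targets=[
    [[0, 1.2, 0], [0, 0, 0]],
    [[0, 1.2, 0], [0, 0, 0]],
  ],
)

```text
time_s: 28.55
tool_pos: [0.5152, 0.2533, 0.0671]
tool_rot: [-90.0, -0.0, 0.0]
force: [-0.1, -1.5, 1.7]
grip_width: 0.0324
```

Request:
carry_out(
  targets=[
    [[0, 1, 0], [0, 0, 0]],
    [[0, 0.5, 0], [0, 0, 0]],
  ],
)

```text
time_s: 28.75
tool_pos: [0.5152, 0.2534, 0.0659]
tool_rot: [-90.0, -0.0, 0.0]
force: [-1.7, -1.8, 6.2]
grip_width: 0.0326
```

Contact shows at the predicted height of 0.066. I'll press slightly more, release, lift straight up, and check.

Request:
carry_out(
  targets=[
    [[0, 0.5, 0], [0, 0, 0]],
    [[0, 0.3, 0], [0, 0, 0]],
    [[0, 0, 0], [0, 0, 0]],
  ],
)

```text
time_s: 29.05
tool_pos: [0.5152, 0.2533, 0.0658]
tool_rot: [-90.0, 0.0, 0.0]
force: [-2.7, -2.7, 8.7]
grip_width: 0.0327
```

Request:
carry_out(
  targets=[
    [[0, 0, 0], [0, 0, 0]],
    [[0, 0, 0], [0, 0, 0]],
    [[0, 0, 0], [0, 0, 0]],
    [[0, -10, 0], [0, 0, 0]],
    [[0, -25, 0], [0, 0, 0]],
    [[0, -40, 0], [0, 0, 0]],
    [[0, -30, -40], [0, 0, 0]],
    [[0, 0, -48], [0, 0, 0]],
    [[0, 0, -30], [0, 0, 0]],
    [[0, 0, 0], [0, 0, 0]],
    [[0, 0, 0], [0, 0, 0]],
  ],
  jaw=1,
)

```text
time_s: 30.15
tool_pos: [0.5153, 0.1352, 0.1704]
tool_rot: [-89.9, -0.0, -0.1]
force: [-1.3, -0.5, -0.2]
grip_width: 0.087
```

```bash
python3 - <<'E'
from look import *
o,im,c=see('w19')
for n,b in(('side',(247,196)),('scene',(314,203))):
    im=env.read_camera(n);cv2.imwrite(f'pics/{n}19.png',im[:,:,::-1]);a=cv2.resize(im[b[1]:b[1]+65,b[0]:b[0]+95],None,fx=8,fy=8,interpolation=cv2.INTER_CUBIC);cv2.imwrite(f'pics/{n}19a.png',a[:,:,::-1])
E
```

```text
tcp [0.5153 0.1352 0.1704] [-8.99e+01 -3.00e-02 -6.00e-02] F [-1.3 -0.5 -0.2] w 0.087 q [-60.   7.  46. 105.  -5.  70. -12.] t 30.15
```

View pics/side19a.png

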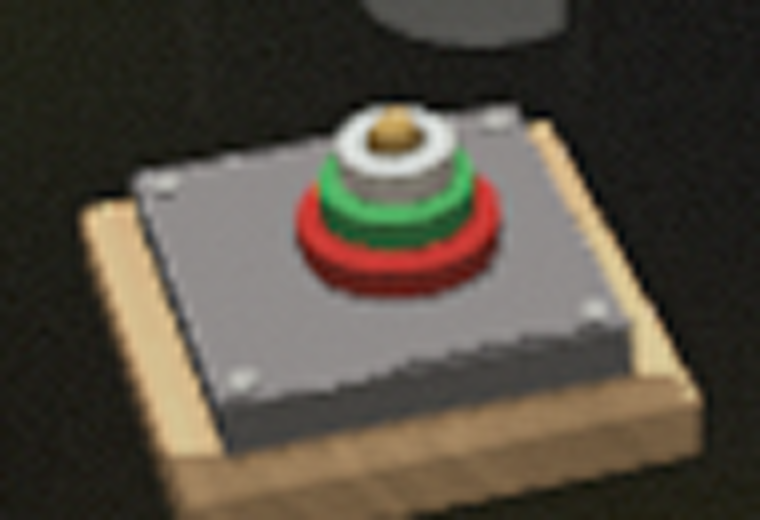

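View pics/scene19a.png

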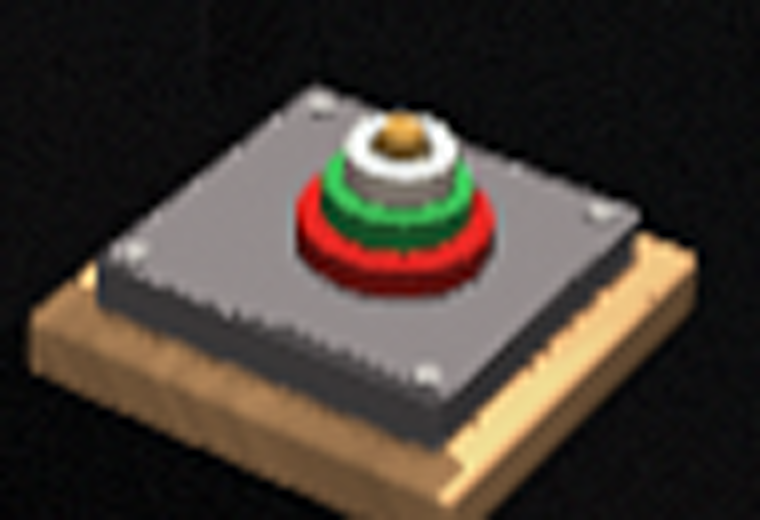

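View pics/w19.png

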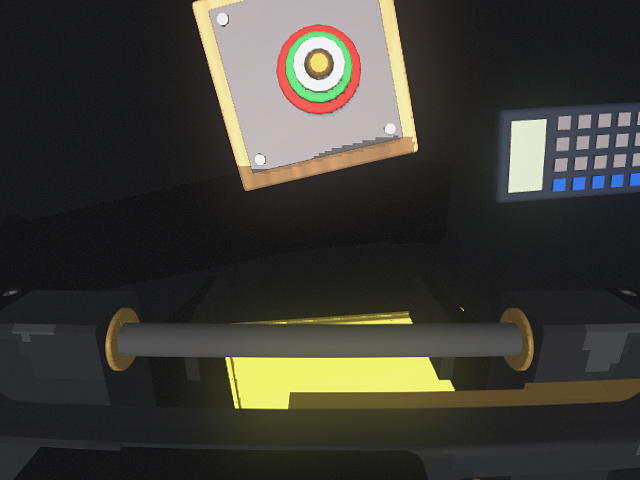

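The stack is flat and concentric, seen in the wrist view around (319,65). The arm is clear of everything, so I'm handing in.

```bash
python3 -c "
from cell import env
print(env.sign_off())"
```

```text
the job is handed in; nothing more can be done
None
```

I threaded the red, green and white spacers onto the spindle in that order, each pushed past the clips until it met its stop. I then released the stack and handed in at about 30 s; `sign_off` gives no verdict.

- **Seating:** the undersides came to rest at about 40, 52 and 64 mm above the bench, inferred from the tool height at contact, and these match the seat levels. The highest force I read on the stand was about 9 N, though readings came only at the end of each move, so brief clip peaks may have been missed.
- **Last pictures:** all three cameras showed the stack flat and concentric on the spindle, with the gripper open and clear of it. I did not measure the bystanders' positions, but I never contacted them.
- **Disagreements:**
  - The cameras differed by 2–4 mm on the spindle's position, so I aligned using the view through each bore and the side forces.
  - A wrist-camera fit suggested the held rings were tilted about 6°. It gave the same tilt for the red ring before I gripped it, while it still lay flat in the tray, so I treated it as camera bias.

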